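# Slide the turbo parts tray over the sill onto the drain deck

## Robot

A 6-joint arm with a two-finger parallel gripper is mounted at the origin on the work surface. World frame = base frame: x ahead of the robot, y to its left, z up, the work surface at z = 0. Lengths are in mm, angles in rad, forces in N, time in s.
With the tool pointing down it reaches from about 425 to 1125 mm from the base axis. Payload 14.9 kg.
Tool frame: the origin (TCP) lies midway between the tips of the shut fingers; the grasp point (between the pads) lies 19 mm behind it; x points along the fingers, y is the direction in which the jaws open and shut, and the axes are right-handed (so a half turn about x gives the same grasp; the last joint's range is limited). The gripper opens to 91 mm and grips with 3 to 60 N. Pads are 32 mm wide; open, the fingers measure 118 mm over their backs; the gripper's body (76 mm by 178 mm) begins 60 mm behind the grasp point.
Start: joints at [-1.206, 0.379, 1.734, -0, 1.028, -0.033], TCP at [271.171, -645.356, 213.932] pointing down, gripper open.
Joint ranges: [-2.77, 2.77], [-0.74, 2.19], [0, 2.66], [-1.06, 4.2], [0.31, 2.87], [-3.08, 3.08]. Speed limits (rad/s): [1.89, 1.89, 2.39, 3.14, 3.14, 3.14].

## Interface

Orientations are given as a unit quaternion [x, y, z, w].
In Python, from station import env gives the robot as it stands.
- The arm moves only by the shell command python3 -m jog 'ROWS' [FORCE]. ROWS is JSON, a list of rows, each a list of 3 entries, a list of its own where there are three numbers: the finger opening in m, from 0 to 0.0912, then the shift along the tool's x, y, z in m, then the turn, a rotation vector about the tool's x, y, z in degrees. In form: [[fingers, [x, y, z], [ax, ay, az]], ...]. A call has 1 to 8 rows; each row shifts and turns the commanded pose from where the row before left it, along the tool's axes as they then stand; what a row does not reach is not made up. A row lasts 1/10 s, in which the tool goes at most 50 mm and 8.59 degrees, less where a joint would pass 70% of its speed; a pose out of reach is approached as far as the arm can. A call is refused whole if a number of a shift passes 0.05 or a number of a turn 8.59, either way. A call with a gripper value outside its range is refused whole. The fingers move at their own pace and stop on an object; FORCE is the grip in N (left out, the last holds). Time passes only in rows, so rows that do not move let the fingers close. It gives the time, the measured TCP pose, the force and the opening at its end, in the units of the state.
- env.get_state(): the state, without advancing time (a new reading comes with each control period).
- env.snapshot(name): name is "side" or "top" or "wrist"; returns (picture, depth): 400x640x3 uint8, blue, green, red; 400x640 float32, mm along the optical axis (not along the pixel's ray), 0 where there is no reading.
- env.camera_info(name): a dict with "fx", "fy", "cx", "cy" (pixels), "rvec" (rotation vector, rad) and "tvec" (3), from world to camera coordinates, as OpenCV has them; the wrist camera has in their place "hand_eye" (4x4, takes a point from camera to tool coordinates, whose origin is the TCP and whose axes are the tool frame's). Camera axes: x right, y down, z forward; pixel columns grow to the right and rows downward; lengths in mm; the calibration is good to about 2 mm. A picture is of the moment at which its call begins: read the wrist's pose just before it. camera_info takes no time and is no camera call.
- env.finish_job(): hands the job in, once; it reports no verdict.
The state is a dict: "time": time; "joint_positions": joint angles; "qd": joint speeds; "joint_efforts": joint torques, N m; "ee_pos": TCP position; "eef_rot": TCP orientation; "wrist_force": force on the tool from outside, world axes, zero at the start; "moment": the same for the moment, N m; "width": opening from 0.0 (shut) to 1.0 (fully open).
Only numpy, scipy, OpenCV 4.12 (cv2) and the standard library are available. Lean on these libraries where they do the work, as an engineer would, in place of code of your own. Each camera call takes 0.05 s, during which the arm holds its last target.

## Task

Slide the loaded parts tray along the bench until its leading edge rests lightly against the deck's raised sill, then lift just that edge over the sill while the trailing end stays on the bench. Push the tray on, between the blue rails, until it lies wholly and flat on the deck and bears on the rubber pad of the stop with a light press (about 5 to 10 N), and leave it resting against the pad. Work gently: never carry the tray off its support, ram it or tip it much, keep its parts inside, and leave everything else alone.

Things in the scene. Friction and masses are not known exactly. Their poses are not given: they have to be found in the camera images.
- tray: loose open steel parts tray, 180 mm long (its x) by 124 mm wide (its y), walls 4 mm thick and 40 mm high, floor 4 mm, with an orange round crossbar handle over each end wall. It holds three turbo parts, 0.6 to 1 kg in all. Origin: centre of its underside; +x points to its leading end, towards the deck. Its friction on bench and deck differs each time
- tray_lead (a point): bottom edge of the tray's leading end wall, mid-width (outer face), axes as the tray's
- tray_trail (a point): bottom edge of the tray's trailing end wall, mid-width (outer face), axes as the tray's. If the trailing end is pushed from behind and not let rise (or raised) as the tray rides over the sill, the tray wedges on the sill.
- lead_bar (a point): centre of the leading handle bar: orange, 10 mm thick, 90 mm long along the tray's y, clear length 82 mm between its posts, 66 mm above the tray's underside (21 mm of free height between end wall and bar) and 6 mm inside the leading face. Pinched across its thickness, the bar can turn between the fingers, so the tray tilts when it is raised
- trail_bar (a point): centre of the trailing handle bar, the same, 6 mm inside the trailing face
- deck: fixed aluminium drain deck of the parts washer, 310 mm long (its x), 180 mm wide (its y), top 14 mm above the bench; its front face is the sill, with a yellow stripe on top. Origin: on the bench at the foot of the sill face, mid-width; +x is the direction to push along. Two blue guide rails, 14 mm high above the deck, run along it, 142 mm apart inside from x = 50 mm on, with entries flared to about 152 mm from x = 12 mm
- stop_post: fixed red post of the stop on the deck, 120 mm wide, 50 mm tall; origin at the middle of the foot of its front face, 275 mm from the sill along the deck's x and on the deck's top; axes as the deck's. A black rubber pad (90 mm wide, 9 to 43 mm above the deck) stands out in front of it on a spindle; its front face is 40 to 80 mm before the post's front face, set differently each time and not reported. The pad is sprung: it yields about 0.4 mm per newton, at most 10 mm
- housing: an aluminium turbo housing, 66 mm across, 42 mm tall, loose in the tray; origin at the centre of its underside
- flange: a dark steel square flange, 34 mm, 18 mm tall, loose in the tray; origin at the centre of its underside
- collar: a brass collar, 28 mm across, 20 mm tall, loose in the tray; origin at the centre of its underside
- oiler_red: white squeeze oiler with a red spout, 56 mm across, 180 mm tall, a bystander on the bench, not part of the job
- oiler_blue: white squeeze oiler with a blue spout, 56 mm across, 180 mm tall, a bystander on the bench, not part of the job
- bowl: empty blue plastic bowl, 130 mm across, 45 mm tall, a bystander on the bench, not part of the job
- wrench: steel wrench lying flat, 190 mm, a bystander on the bench, not part of the job
- cap: yellow cap, 40 mm across, 25 mm tall, a bystander on the bench, not part of the job
- can: blue can, 66 mm across, 130 mm tall, a bystander on the bench, not part of the job
- socket: dark steel drive socket standing on end, 32 mm across, 45 mm tall, a bystander on the bench, not part of the job
There are look-alikes about, which are no part of the job. What is shaped like the tray but green or purple is not meant.

How it is judged:
By the outcome, as a careful person would: the job done as asked, in the order asked, and still so for the second after the job is handed in, with the robot touching nothing.
It also fails if it takes over 69 s, if anything falls off the work surface, if the arm or the gripper's body presses on something with over 40 N, if the wrist force passes 120 N, or if a joint passes its speed limit or range.

## Working session

There is one attempt and no reset: what is moved stays moved. The work goes in short steps, Python scripts to look and compute and a shell command to move; the robot and the scene stay as the last step left them, time stands still between calls to the robot, and variables do not carry over. Pictures are saved under pics/ and viewed, and the job is handed in when it is done.

```bash
ls; mkdir -p pics; cat > h.py <<'E'
from station import env
import numpy as np, cv2
from scipy.spatial.transform import Rotation as R
def snap(n):
    s=env.get_state(); im,d=env.snapshot(n); return s,im,d
def T_w(n,s):
    i=env.camera_info(n)
    if n=="wrist":
        T=np.eye(4);T[:3,:3]=R.from_quat(s["eef_rot"]).as_matrix();T[:3,3]=s["ee_pos"]
        return T@np.array(i["hand_eye"]),i
    T=np.eye(4);T[:3,:3]=R.from_rotvec(np.ravel(i["rvec"])).as_matrix();T[:3,3]=np.ravel(i["tvec"])
    return np.linalg.inv(T),i
def pt(n,s,u,v,z=None,d=None):
    T,i=T_w(n,s); r=np.array([(u-i["cx"])/i["fx"],(v-i["cy"])/i["fy"],1])
    if z is None: 
        p=r*d[int(v),int(u)]; return T[:3,:3]@p+T[:3,3]
    w=T[:3,:3]@r; return T[:3,3]+w*(z-T[2,3])/w[2]
E
python3 - <<'E'
from h import *
s=env.get_state(); print(s)
for n in("top","side"):
    s,im,d=snap(n); cv2.imwrite(f"pics/{n}0.png",im); np.save(f"{n}0.npy",d); print(T_w(n,s))
E
```

```text
pics
{'time': 0.0, 'joint_positions': array([-1.20633655e+00,  3.79410528e-01,  1.73478550e+00, -3.18728856e-05,
        1.02847859e+00, -3.32834899e-02]), 'qd': array([ 1.94571867e-04, -3.45964208e-05,  1.73086164e-03, -3.03450048e-06,
        2.24667475e-04,  1.03839389e-03]), 'joint_efforts': array([-1.12561309e-03, -7.63722181e+01, -4.34371448e+01,  6.50334335e-02,
        4.24474350e-02, -8.73226509e-05]), 'ee_pos': array([ 270.99468343, -644.98697337,  213.28453672]), 'eef_rot': array([-0.69309597, -0.14007977,  0.69324111, -0.13932835]), 'wrist_force': array([-0.67558881,  0.20284514, -0.94076513]), 'moment': array([-0.04806904, -0.02116898, -0.03427638]), 'width': 1.0006622314529787}
(array([[ 1.74300535e-02, -9.80725878e-01,  1.94609726e-01,
         2.44380506e+02],
       [-9.99825631e-01, -1.84007686e-02, -3.18121682e-03,
        -2.60141136e+01],
       [ 6.70087020e-03, -1.94520343e-01, -9.80875596e-01,
         1.42993411e+03],
       [ 0.00000000e+00,  0.00000000e+00,  0.00000000e+00,
         1.00000000e+00]]), {'fx': 511.34206131911697, 'fy': 511.34206131911697, 'cx': 320.19893312578546, 'cy': 196.03770693267978, 'rvec': array([ 2.1398194 , -2.10145736,  0.21359992]), 'tvec': array([ -39.8509457 ,  517.34288044, 1354.94588935])})
(array([[-9.95829879e-01, -7.06804070e-02,  5.76813063e-02,
         4.21235297e+02],
       [-8.78480832e-02,  5.72376782e-01, -8.15271448e-01,
         9.31855034e+02],
       [ 2.46082772e-02, -8.16938859e-01, -5.76199040e-01,
         7.58559102e+02],
       [ 0.00000000e+00,  0.00000000e+00,  0.00000000e+00,
         1.00000000e+00]]), {'fx': 440.2019932309268, 'fy': 440.2019932309268, 'cx': 324.3839868658364, 'cy': 197.02988213330565, 'rvec': array([ 0.13960171, -2.76899387,  1.43734008]), 'tvec': array([ 482.67354041,  116.09730414, 1172.49842654])})
```

View pics/top0.png

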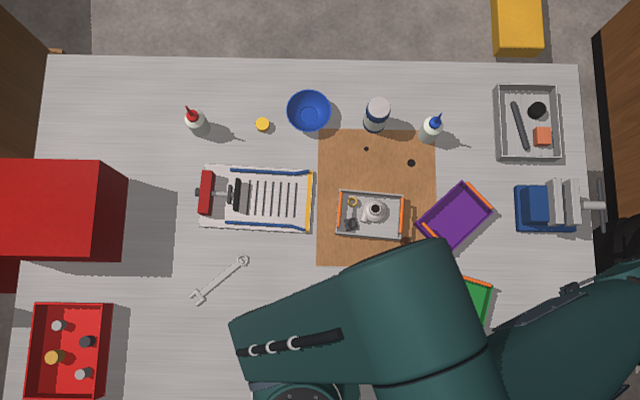

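View pics/side0.png

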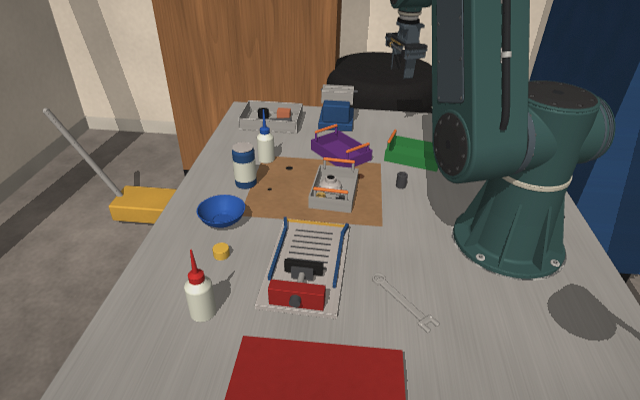

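```bash
python3 - <<'E'
import cv2
im=cv2.imread("pics/top0.png")
cv2.imwrite("pics/c1.png",cv2.resize(im[150:250,310:450],None,fx=5.5,fy=5.5,interpolation=cv2.INTER_CUBIC))
cv2.imwrite("pics/c2.png",cv2.resize(im[150:250,190:325],None,fx=5.5,fy=5.5,interpolation=cv2.INTER_CUBIC))
im=cv2.imread("pics/side0.png")
cv2.imwrite("pics/c3.png",cv2.resize(im[140:330,240:370],None,fx=3.1,fy=3.1,interpolation=cv2.INTER_CUBIC))
E
```

```text
(no output)
```

View pics/c1.png

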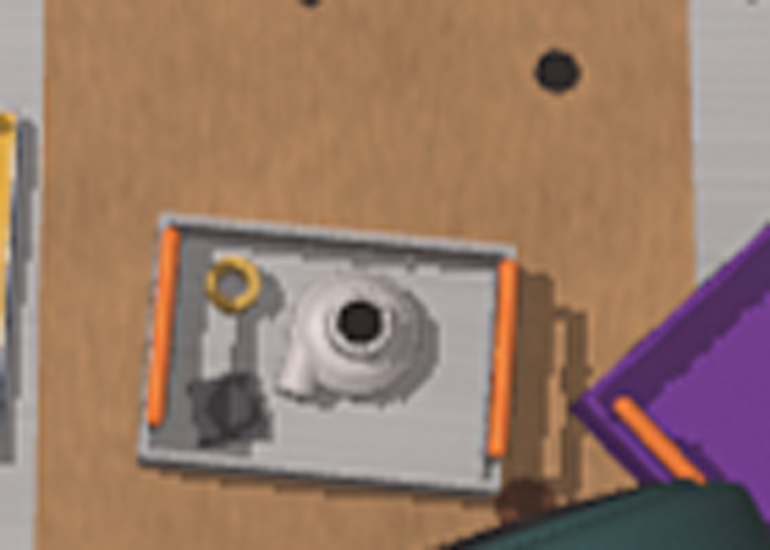

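View pics/c2.png

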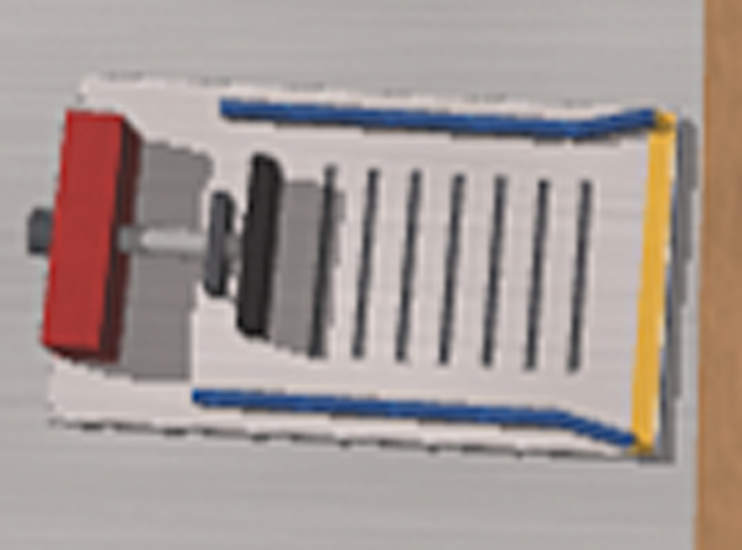

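View pics/c3.png

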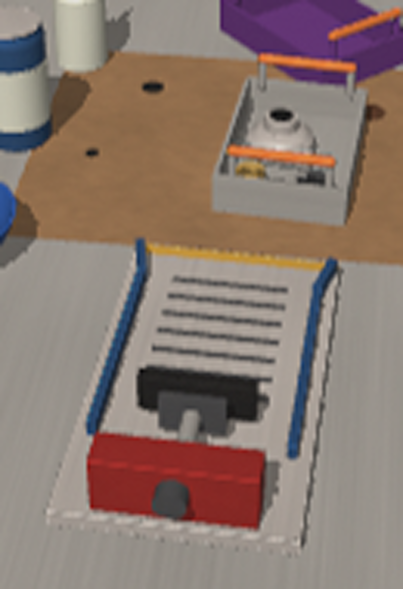

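```bash
python3 - <<'E'
from h import *
s=env.get_state()
d=np.load("top0.npy")
def c(off,u,v,z):
    U,V=off[0]+(u+.5)/5.5-.5,off[1]+(v+.5)/5.5-.5
    return pt("top",s,U,V,z), pt("top",s,round(U),round(V),None,d)
A=(310,150);B=(190,150)
for n,o,u,v,z in [("lead a",A,172,230,71),("lead b",A,156,424,71),("trail a",A,509,262,71),("trail b",A,498,457,71),
 ("tray c1",A,162,217,40),("c2",A,516,248,40),("c3",A,497,491,40),("c4",A,139,461,40),
 ("sill a",B,676,117,14),("sill b",B,649,450,14),("deck far a",B,85,77,14),("far b",B,52,418,14),
 ("railA in far",B,222,116,28),("railA in near",B,575,137,28),("railB far",B,195,391,28),("railB near",B,560,409,28),
 ("pad a",B,277,165,57),("pad b",B,262,338,57),("post a",B,128,118,64),("post b",B,104,355,64),("housing",A,360,320,46)]:
    x,y=c(o,u,v,z); print(n,x.round(1),y.round(1))
E
```

```text
lead a [527.9 -86.3  71. ] [537.2 -88.4  31.9]
lead b [431.2 -79.4  71. ] [431.3 -79.8  64.2]
trail a [ 514.9 -252.6   71. ] [ 521.6 -257.3   40.4]
trail b [ 418.1 -245.9   71. ] [ 417.3 -245.6   70.4]
tray c1 [540.9 -82.6  40. ] [540.1 -82.2  44.7]
c2 [ 528.3 -261.4   40. ] [ 526.9 -259.8   42.4]
c3 [ 405.1 -250.2   40. ] [ 404.8 -250.4   39.5]
c4 [416.8 -72.4  40. ] [417.7 -72.7  41.7]
sill a [598.   -7.4  14. ] [596.4  -6.   18.7]
sill b [424.3   2.7  14. ] [424.7   1.5  19.9]
deck far a [613.6 299.7  14. ] [611.6 299.1  16.9]
far b [435.  305.5  14. ] [433.5 304.8  17. ]
railA in far [590.6 225.1  28. ] [592.  226.6  18.8]
railA in near [583.   43.9  28. ] [584.1  44.3  29.5]
railB far [448.1 231.3  28. ] [447.7 232.   24.8]
railB near [442.4  47.6  28. ] [444.1  49.5  14.8]
pad a [558.8 191.1  57. ] [559.6 192.3  48.3]
pad b [471.  194.3  57. ] [474.1 197.9  38.7]
post a [579.8 265.5  64. ] [591.6 275.2  16.7]
post b [459.9 270.3  64. ] [461.9 273.9  53.8]
housing [ 488.9 -181.8   46. ] [ 488.7 -182.    43.3]
```

```bash
cat >> h.py <<'E'
def axes(s=None):
    s=s or env.get_state()
    return R.from_quat(s["eef_rot"]).as_matrix(), np.array(s["ee_pos"])
def goal(p,yaw,tilt=0):
    """p TCP world; yaw deg of jaw dir (tool y) in world, tool x down. prints shift in tool axes (mm) and turn about tool (deg)"""
    M,q=axes(); y=np.array([np.cos(np.radians(yaw)),np.sin(np.radians(yaw)),0]);x=np.array([0,0,-1.]);
    G=np.c_[x,y,np.cross(x,y)]
    print("pos",q.round(1),"shift tool mm",(M.T@(np.array(p)-q)).round(1),"turn deg",np.degrees(R.from_matrix(M.T@G).as_rotvec()).round(2))
E
python3 - <<'E'
from h import *
M,q=axes();print(M.round(3));
goal([480,-83,120],86);goal([480,-83,120],-94)
E
```

```text
[[-0.     0.387 -0.922]
 [ 0.001 -0.922 -0.387]
 [-1.    -0.001 -0.   ]]
pos [ 271.1 -645.   213.4] shift tool mm [  93.8 -437.1 -410.4] turn deg [-1.5321e+02 -7.0000e-02  2.0000e-02]
pos [ 271.1 -645.   213.4] shift tool mm [  93.8 -437.1 -410.4] turn deg [2.679e+01 1.000e-02 5.000e-02]
```

```bash
python3 -m jog '[[0.06,[0,-0.027,-0.0255],[0,0,0]],[0.06,[0,-0.027,-0.0255],[0,0,0]],[0.06,[0,-0.027,-0.0255],[0,0,0]],[0.06,[0,-0.027,-0.0255],[0,0,0]],[0.06,[0,-0.027,-0.0255],[0,0,0]],[0.06,[0,-0.027,-0.0255],[0,0,0]],[0.06,[0,-0.027,-0.0255],[0,0,0]],[0.06,[0,-0.027,-0.0255],[0,0,0]]]'
python3 -m jog '[[0.06,[0,-0.027,-0.0255],[0,0,0]],[0.06,[0,-0.027,-0.0255],[0,0,0]],[0.06,[0,-0.027,-0.0255],[0,0,0]],[0.06,[0,-0.027,-0.0255],[0,0,0]],[0.06,[0,-0.027,-0.0255],[0,0,0]],[0.06,[0,-0.027,-0.0255],[6,0,0]],[0.06,[0,-0.027,-0.0255],[7,0,0]],[0.06,[0,0,0],[7,0,0]]]'
python3 -c "
from h import *
goal([480,-83,150],-94)"
```

```text
time: 0.9
ee_pos: [375.7, -365.6, 213.8]
eef_rot: [-0.693, -0.14, 0.693, -0.14]
wrist_force: [0.9, -0.1, 0.3]
width: 0.66
time: 1.7
ee_pos: [471.5, -122.5, 213.9]
eef_rot: [0.707, 0.017, -0.707, 0.016]
wrist_force: [-0.2, -0.5, -0.5]
width: 0.658
pos [ 471.5 -122.5  213.9] shift tool mm [ 63.9 -39.  -10.3] turn deg [ 6.68 -0.01  0.02]
```

```bash
python3 - <<'E'
from h import *
s,im,d=snap("wrist"); cv2.imwrite("pics/w1.png",im); np.save("w1.npy",d); np.save("w1s.npy",s,allow_pickle=True); print(env.camera_info("wrist")["hand_eye"])
E
```

```text
[[-2.73054755e-04 -2.60396039e-01  9.65501853e-01 -1.71232187e+02]
 [ 9.99999764e-01 -6.79083730e-04  9.96621361e-05  1.94948507e-02]
 [ 6.29704975e-04  9.65501653e-01  2.60396163e-01 -7.24692245e+01]
 [ 0.00000000e+00  0.00000000e+00  0.00000000e+00  1.00000000e+00]]
```

View pics/w1.png

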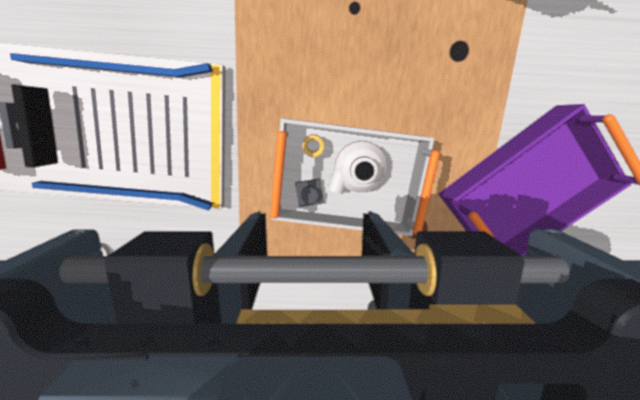

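```bash
python3 - <<'E'
import cv2
im=cv2.imread("pics/w1.png")
cv2.imwrite("pics/w1a.png",cv2.resize(im[100:250,200:460],None,fx=3,fy=3,interpolation=cv2.INTER_CUBIC))
cv2.imwrite("pics/w1b.png",cv2.resize(im[40:220,0:250],None,fx=3,fy=3,interpolation=cv2.INTER_CUBIC))
E
```

```text
(no output)
```

View pics/w1a.png

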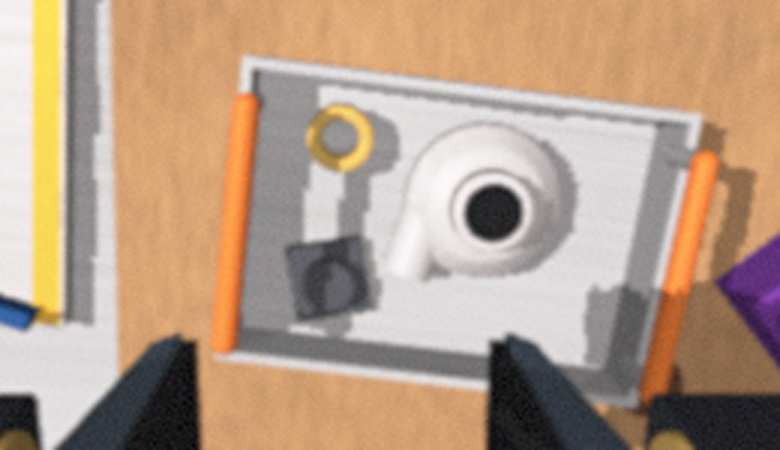

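View pics/w1b.png

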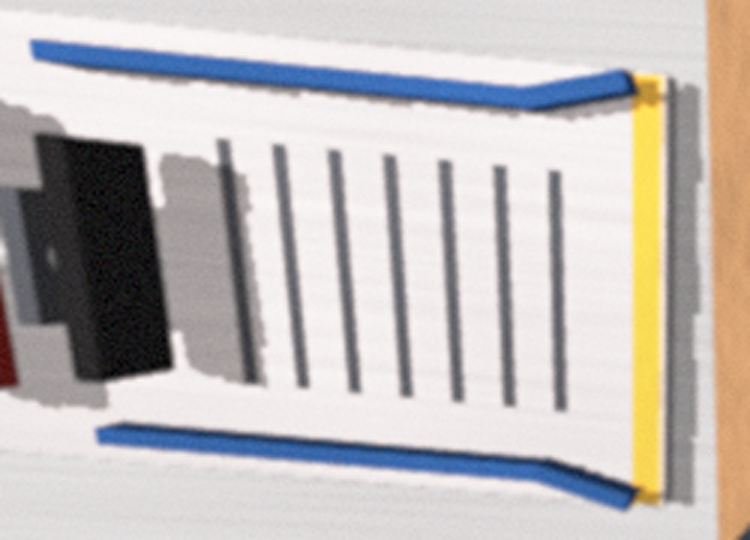

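```bash
python3 - <<'E'
from h import *
s=np.load("w1s.npy",allow_pickle=True).item()
def c(o,u,v,z): return pt("wrist",s,o[0]+(u+.5)/3-.5,o[1]+(v+.5)/3-.5,z).round(1)
A=(200,100);B=(0,40)
for n,o,u,v,z in [("lead a",A,247,96,68),("lead b",A,224,352,68),("trail a",A,707,153,68),("trail b",A,655,398,68),
 ("c1",A,245,57,40),("c2",A,701,115,40),("c3",A,636,404,40),("c4",A,216,359,40),
 ("sill a",B,663,76,14),("sill b",B,660,502,14),("railA far",B,33,55,28),("railA near",B,528,103,28),("railB far",B,98,428,28),("railB near",B,545,458,28),
 ("pad top a",B,142,147,57),("pad bot a",B,175,367,23),("pad tl",B,38,135,57),("pad bl",B,82,378,57)]: print(n,c(o,u,v,z))
E
```

```text
lead a [527.3 -85.7  68. ]
lead b [430.4 -78.5  68. ]
trail a [ 514.8 -252.6   68. ]
trail b [ 419.2 -247.    68. ]
c1 [540.4 -81.7  40. ]
c2 [ 526.7 -259.7   40. ]
c3 [ 405.1 -250.6   40. ]
c4 [417.1 -71.6  40. ]
sill a [598.2  -6.2  14. ]
sill b [421.9   1.7  14. ]
railA far [592.5 226.5  28. ]
railA near [584.2  41.4  28. ]
railB far [448.2 231.7  28. ]
railB near [443.8  45.1  28. ]
pad top a [560.  166.5  57. ]
pad bot a [474.8 199.1  23. ]
pad tl [562.3 202.5  57. ]
pad bl [475.4 205.3  57. ]
```

```bash
python3 -c "
from h import *
goal([479,-82.2,48],-94.1)"
```

```text
pos [ 471.  -123.7  213.8] shift tool mm [165.8 -41.1  -9.7] turn deg [6.34 0.01 0.01]
```

```bash
python3 -m jog '[[0.05,[0,-0.0206,-0.0049],[0,0,0]],[0.05,[0,-0.0205,-0.0048],[6.3,0,0]],[0.05,[0.03,0,0],[0,0,0]],[0.05,[0.03,0,0],[0,0,0]],[0.05,[0.03,0,0],[0,0,0]],[0.05,[0.01,0,0],[0,0,0]],[0.05,[0,0,0],[0,0,0]]]'
python3 -c "
from h import *
goal([479,-82.2,48],-94.1)
s,im,d=snap('wrist'); cv2.imwrite('pics/w2.png',im); np.save('w2.npy',d); np.save('w2s.npy',s,allow_pickle=True)"
```

```text
time: 2.45
ee_pos: [477.3, -84.0, 113.0]
eef_rot: [-0.706, 0.021, 0.708, 0.022]
wrist_force: [0.7, 0.2, -0.0]
width: 0.549
pos [477.3 -84.  113. ] shift tool mm [65.  -1.8 -1.8] turn deg [0.64 0.15 0.02]
```

View pics/w2.png

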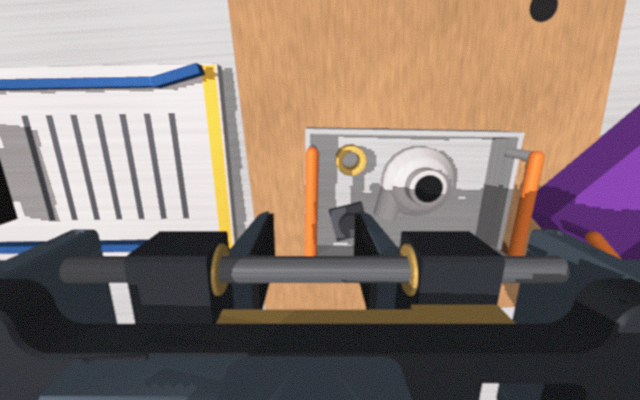

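```bash
python3 -m jog '[[0.05,[0.025,-0.001,-0.001],[0.6,0,0]],[0.05,[0.02,0,0],[0,0,0]],[0.05,[0.02,0,0],[0,0,0]],[0.05,[0,0,0],[0,0,0]]]'
python3 -c "
from h import *
goal([479,-82.2,48],-94.1)"
python3 -m jog '[[0.02,[0,0,0],[0,0,0]],[0.014,[0,0,0],[0,0,0]],[0.0,[0,0,0],[0,0,0]],[0.0,[0,0,0],[0,0,0]],[0.0,[0,0,0],[0,0,0]],[0.0,[0,0,0],[0,0,0]]]' 50
python3 -c "
from h import *
goal([479,-82.2,48],-94.1);print(env.get_state()['wrist_force'])"
```

```text
time: 2.9
ee_pos: [478.9, -83.0, 48.6]
eef_rot: [-0.706, 0.025, 0.707, 0.025]
wrist_force: [-0.3, -0.9, 0.3]
width: 0.549
pos [478.9 -83.   48.6] shift tool mm [ 0.6 -0.8 -0. ] turn deg [0.02 0.07 0.01]
time: 3.5
ee_pos: [479.4, -82.7, 49.3]
eef_rot: [0.707, -0.025, -0.707, -0.026]
wrist_force: [-1.6, 2.8, 7.8]
width: 0.097
pos [479.4 -82.7  49.3] shift tool mm [ 1.3 -0.5  0.4] turn deg [-0.02 -0.01  0.02]
[-1.637829    2.75723203  7.82121797]
```

```bash
python3 -m jog '[[0,[0,-0.004,-0.001],[0,0,0]],[0,[0,-0.006,-0.003],[0,0,0]],[0,[0,-0.006,-0.003],[0,0,0]],[0,[0,-0.006,-0.003],[-0.3,0,0]],[0,[0,-0.006,-0.003],[-0.3,0,0]],[0,[0,-0.006,-0.003],[-0.3,0,0]]]' 50
python3 -m jog '[[0,[0,-0.006,-0.003],[-0.3,0,0]],[0,[0,-0.006,-0.003],[-0.3,0,0]],[0,[0,-0.006,-0.002],[-0.3,0,0]],[0,[0,-0.006,-0.002],[0,0,0]],[0,[0,-0.006,0],[0,0,0]],[0,[0,-0.005,0],[0,0,0]],[0,[0,0,0],[0,0,0]]]' 50
python3 -c "
from h import *
goal([510.7,-13,48],-92.2);
s,im,d=snap('wrist'); cv2.imwrite('pics/w3.png',im);np.save('w3s.npy',s,allow_pickle=True)
s,im,d=snap('top'); cv2.imwrite('pics/t3.png',cv2.resize(im[150:250,190:420],None,fx=3.4,fy=3.4,interpolation=cv2.INTER_CUBIC))"
```

```text
time: 4.1
ee_pos: [497.5, -50.6, 49.3]
eef_rot: [-0.707, 0.02, 0.707, 0.019]
wrist_force: [-5.0, -11.9, 9.1]
width: 0.095
time: 4.8
ee_pos: [509.6, -15.5, 49.3]
eef_rot: [0.707, -0.014, -0.707, -0.014]
wrist_force: [1.0, 1.4, 4.3]
width: 0.097
pos [509.6 -15.5  49.3] shift tool mm [ 1.3 -2.5 -1. ] turn deg [-0.09 -0.05 -0.01]
```

View pics/w3.png

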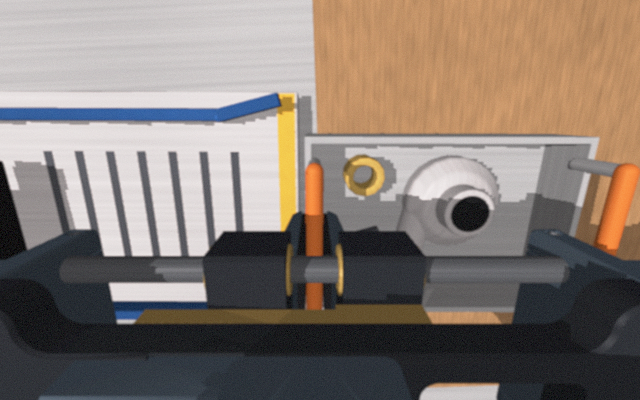

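View pics/t3.png

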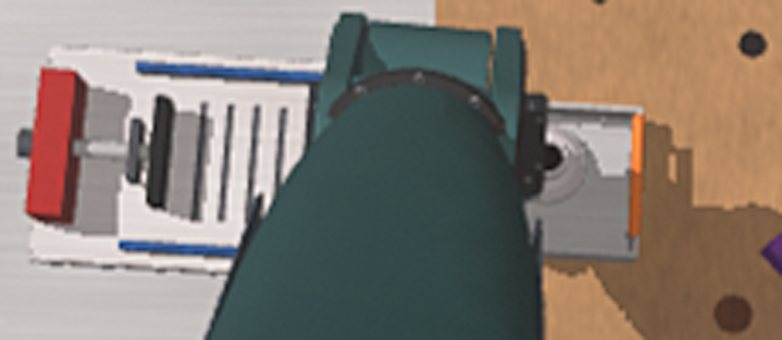

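```bash
python3 - <<'E'
from h import *
s=np.load("w3s.npy",allow_pickle=True).item()
for n,u,v,z in [("c1",306,136,40),("c2",599,138,40),("sill a",297,94,14),("railA bend",218,122,28)]: print(n,pt("wrist",s,u,v,z).round(1))
for n,u,v,z in [("c2",643,108,40),("c3",637,258,40),("tb a",640,117,71),("tb b",635,235,71),("rA",138,70,28),("rB",120,241,28)]: print(n,pt("top",s,190+(u+.5)/3.4-.5,150+(v+.5)/3.4-.5,z).round(1))
E
```

```text
c1 [571.1 -13.2  40. ]
c2 [ 562.6 -192.4   40. ]
sill a [597.5  -7.7  14. ]
railA bend [581.5  43.3  28. ]
c2 [ 564.8 -193.1   40. ]
c3 [ 440.6 -187.7   40. ]
tb a [ 550.2 -187.    71. ]
tb b [ 454.6 -182.6   71. ]
rA [591.9 224.4  28. ]
rB [448.6 231.6  28. ]
```

```bash
python3 -m jog '[[0,[0,-0.001,-0.0005],[0,0,0]],[0,[0,-0.001,-0.0005],[0,0,0]],[0,[0,-0.001,0],[0,0,0]],[0,[0,-0.001,0],[0,0,0]]]' 50
python3 -m jog '[[0,[0,-0.0005,0],[0,0,0]],[0,[0,-0.0005,0],[0,0,0]]]' 50
python3 -m jog '[[0,[0,-0.0005,0],[0,0,0]],[0,[0,-0.0005,0],[0,0,0]]]' 50
```

```text
time: 5.3
ee_pos: [510.0, -12.6, 49.3]
eef_rot: [-0.707, 0.014, 0.707, 0.014]
wrist_force: [-4.2, -13.4, 10.7]
width: 0.099
time: 5.5
ee_pos: [510.4, -11.5, 49.3]
eef_rot: [0.707, -0.014, -0.707, -0.014]
wrist_force: [-2.3, -12.7, 10.4]
width: 0.094
time: 5.7
ee_pos: [510.4, -10.6, 49.3]
eef_rot: [-0.707, 0.014, 0.707, 0.014]
wrist_force: [-3.4, -13.3, 11.4]
width: 0.098
```

Friction alone is about 13 N; creep on until the force jumps.

```bash
for i in 1; do python3 -m jog '[[0,[0,-0.0005,0],[0,0,0]],[0,[0,-0.0005,0],[0,0,0]]]' 50; done
python3 -m jog '[[0,[0,-0.0005,0],[0,0,0]]]' 50
python3 -m jog '[[0,[0,-0.0005,0],[0,0,0]]]' 50
```

```text
time: 5.9
ee_pos: [510.6, -9.6, 49.3]
eef_rot: [0.707, -0.015, -0.707, -0.014]
wrist_force: [-0.8, -8.0, 3.4]
width: 0.098
time: 6.0
ee_pos: [510.6, -9.3, 49.3]
eef_rot: [0.707, -0.015, -0.707, -0.014]
wrist_force: [-2.8, -17.0, 8.8]
width: 0.098
time: 6.1
ee_pos: [510.6, -8.9, 49.3]
eef_rot: [0.707, -0.015, -0.707, -0.013]
wrist_force: [-2.5, -18.9, 10.0]
width: 0.094
```

```bash
python3 - <<'E'
from h import *
s,im,d=snap("side"); cv2.imwrite("pics/s4.png",cv2.resize(im[120:320,230:390],None,fx=3,fy=3,interpolation=cv2.INTER_CUBIC))
s,im,d=snap("wrist"); cv2.imwrite("pics/w4.png",cv2.resize(im[60:220,220:420],None,fx=3.5,fy=3.5,interpolation=cv2.INTER_CUBIC))
E
```

```text
(no output)
```

View pics/w4.png

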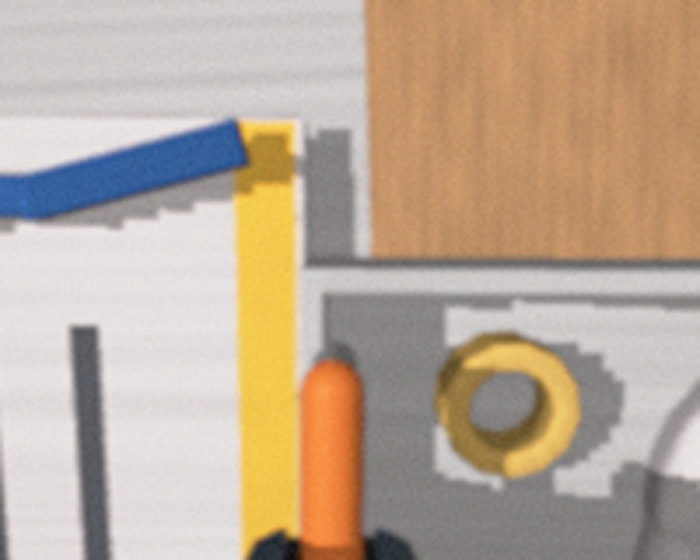

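View pics/s4.png

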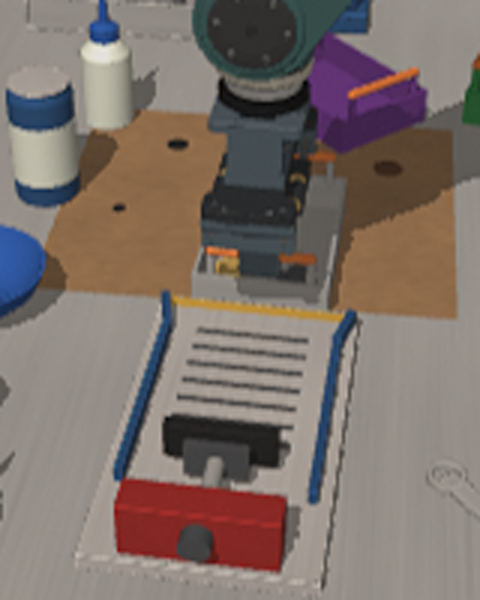

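```bash
python3 -m jog '[[0,[0,0,0],[0,0,0]]]' 50; python3 -m jog '[[0,[0,-0.0005,0],[0,0,0]]]' 50
python3 -m jog '[[0,[0,0,0],[0,0,0]]]' 50
```

```text
time: 6.3
ee_pos: [510.6, -8.9, 49.3]
eef_rot: [0.707, -0.015, -0.707, -0.014]
wrist_force: [-2.1, -16.9, 8.2]
width: 0.096
time: 6.4
ee_pos: [510.6, -8.5, 49.3]
eef_rot: [0.707, -0.015, -0.707, -0.013]
wrist_force: [-2.9, -18.9, 10.5]
width: 0.097
time: 6.5
ee_pos: [510.7, -8.4, 49.4]
eef_rot: [0.707, -0.015, -0.707, -0.013]
wrist_force: [-3.4, -18.1, 10.3]
width: 0.094
```

```bash
python3 -m jog '[[0,[0,-0.0005,0],[0,0,0]]]' 50
python3 -m jog '[[0,[0,-0.0005,0],[0,0,0]]]' 50
python3 -m jog '[[0,[0,-0.0005,0],[0,0,0]]]' 50
```

```text
time: 6.6
ee_pos: [510.7, -8.0, 49.4]
eef_rot: [0.707, -0.015, -0.707, -0.013]
wrist_force: [-3.9, -20.3, 11.7]
width: 0.099
time: 6.7
ee_pos: [510.7, -7.6, 49.4]
eef_rot: [0.707, -0.015, -0.707, -0.013]
wrist_force: [-4.9, -20.4, 12.6]
width: 0.098
time: 6.8
ee_pos: [510.7, -7.1, 49.4]
eef_rot: [0.707, -0.015, -0.707, -0.013]
wrist_force: [-4.7, -21.7, 12.6]
width: 0.096
```

```bash
python3 - <<'E'
from h import *
s,im,d=snap("wrist"); cv2.imwrite("pics/w5.png",cv2.resize(im[60:220,220:420],None,fx=3.5,fy=3.5,interpolation=cv2.INTER_CUBIC))
for n,u,v,z in [("c1",306,136,40)]: pass
cv2.imwrite("pics/w5f.png",im); print(s["moment"])
E
```

```text
[-3.89798278  0.68004898 -0.07856588]
```

View pics/w5.png

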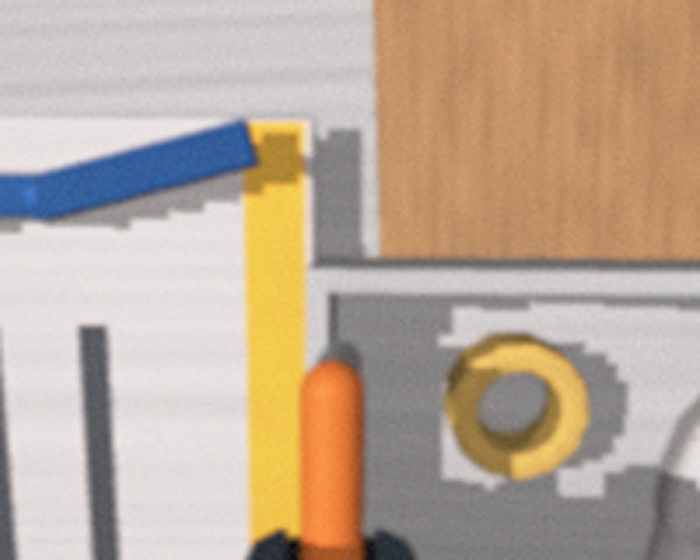

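View pics/w5f.png

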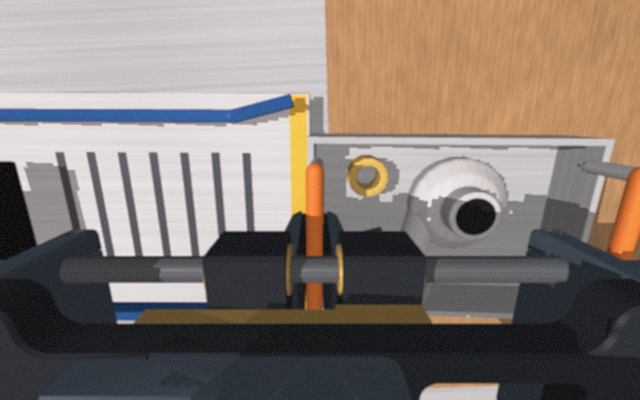

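```bash
python3 - <<'E'
from h import *
s,im,d=snap("wrist")
for u,v in [(340,139),(400,140),(450,140),(500,141),(560,142),(595,142),(606,200),(350,120),(450,120),(635,190),(316,175),(316,190),(60,200),(270,130)]: print(u,v,pt("wrist",s,u,v,None,d).round(1))
s2,im,d=snap("top"); cv2.imwrite("pics/t5.png",cv2.resize(im[150:250,190:420],None,fx=3.4,fy=3.4,interpolation=cv2.INTER_CUBIC))
for u,v in [(377,185),(376,200),(377,215),(378,222)]: print(u,v,pt("top",s,u,v,None,d).round(1))
E
```

```text
340 139 [569.5 -25.5  40.4]
400 140 [567.8 -61.1  44.1]
450 140 [566.6 -90.8  44.8]
500 141 [ 564.9 -120.6   45.1]
560 142 [ 562.9 -155.9   45.9]
595 142 [ 562.3 -174.6   48.2]
606 200 [ 511.2 -236.4    2.5]
350 120 [580.  -36.3   2.1]
450 120 [ 5.77e+02 -1.10e+02  5.00e-01]
635 190 [ 540.7 -172.    77.6]
316 175 [553.9  -9.9  71.4]
316 190 [546.   -9.6  72.3]
60 200 [531.6 179.8  14.2]
270 130 [575.7  20.6  15.3]
377 185 [ 563.6 -193.    -1.2]
376 200 [ 505.4 -181.3   73.8]
377 215 [ 476.2 -192.3    1. ]
378 222 [ 455.9 -194.8    3.4]
```

View pics/t5.png

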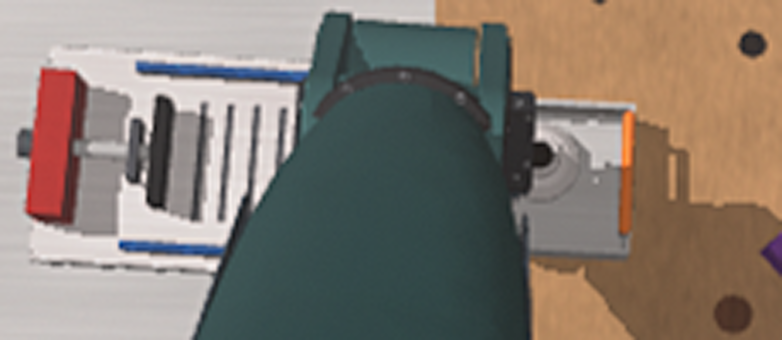

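```bash
python3 -m jog '[[0,[0,0.0005,0],[0,0,0]],[0,[0,0.0005,0],[0,0,0]],[0,[0,0.0005,0],[0,0,0]]]' 50
python3 -m jog '[[0,[0,0.0005,0],[0,0,0]],[0,[0,0.0003,0],[0,0,0]]]' 50
python3 - <<'E'
from h import *
s,im,d=snap("wrist")
cv2.imwrite("pics/w6.png",im)
for u,v in [(340,139),(400,140),(450,140),(500,141),(560,142),(590,142),(316,175)]: print(u,v,pt("wrist",s,u,v,None,d).round(1))
E
```

```text
time: 7.25
ee_pos: [510.7, -8.2, 49.4]
eef_rot: [0.707, -0.015, -0.707, -0.014]
wrist_force: [-2.4, -13.4, 9.2]
width: 0.098
time: 7.45
ee_pos: [510.7, -9.0, 49.3]
eef_rot: [0.707, -0.015, -0.707, -0.014]
wrist_force: [-3.1, -12.9, 9.2]
width: 0.097
340 139 [569.6 -27.3  41.8]
400 140 [567.5 -63.7  41.8]
450 140 [566.2 -94.2  41.4]
500 141 [ 564.5 -123.8   42.8]
560 142 [ 562.7 -158.8   44.5]
590 142 [ 561.8 -177.7   43.6]
316 175 [554.  -11.8  72.6]
```

```bash
python3 -m jog '[[0,[0,0.0005,0],[0,0,0]]]' 50
python3 -m jog '[[0,[0,0.0003,0],[0,0,0]]]' 50
python3 - <<'E'
from h import *
s,im,d=snap("wrist")
for u,v in [(340,139),(400,140),(450,140),(500,141),(560,142),(590,142),(316,175)]: print(u,v,pt("wrist",s,u,v,None,d).round(1))
E
```

```text
time: 7.6
ee_pos: [510.7, -9.4, 49.3]
eef_rot: [0.707, -0.015, -0.707, -0.014]
wrist_force: [-2.0, -12.3, 7.8]
width: 0.095
time: 7.7
ee_pos: [510.6, -9.7, 49.3]
eef_rot: [0.707, -0.015, -0.707, -0.014]
wrist_force: [-2.0, -11.3, 6.3]
width: 0.1
340 139 [569.4 -28.1  40.3]
400 140 [567.4 -64.6  40.8]
450 140 [566.1 -95.4  40.2]
500 141 [ 564.3 -126.    40.4]
560 142 [ 562.2 -162.5   40.9]
590 142 [ 561.5 -180.4   41.3]
316 175 [553.9 -12.5  72.2]
```

```bash
python3 -m jog '[[0,[0,0.0003,0],[0,0,0]],[0,[-0.0020,0.0009,0],[0,0,0]],[0,[-0.0025,0.001,0],[0,0,0]],[0,[-0.0025,0.001,0],[0,0,0]]]' 50
python3 -c "
from h import *
s,im,d=snap('side'); cv2.imwrite('pics/s7.png',cv2.resize(im[140:260,260:390],None,fx=5,fy=5,interpolation=cv2.INTER_CUBIC))"
```

```text
time: 8.15
ee_pos: [509.6, -12.1, 55.6]
eef_rot: [-0.706, 0.014, 0.707, 0.014]
wrist_force: [1.0, -4.0, -11.0]
width: 0.096
```

View pics/s7.png

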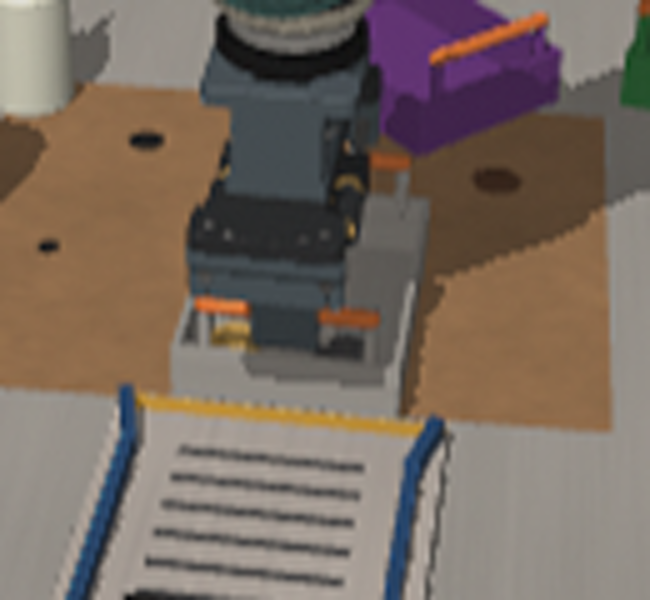

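```bash
python3 -m jog '[[0,[-0.003,0.0011,0],[0,0,0]],[0,[-0.003,0.0011,0],[0,0,0]],[0,[-0.003,0.0012,0],[0,0,0]],[0,[-0.003,0.0012,0],[0,0,0]],[0,[0,0,0],[0,0,0]]]' 50
python3 -c "
from h import *
s,im,d=snap('wrist'); cv2.imwrite('pics/w8.png',im)
for u,v in [(340,136),(400,137),(450,138),(500,140),(560,142),(316,175)]: print(u,v,pt('wrist',s,u,v,None,d).round(1))"
```

```text
time: 8.7
ee_pos: [510.1, -16.5, 68.3]
eef_rot: [0.707, -0.014, -0.707, -0.014]
wrist_force: [-0.8, 1.5, -6.3]
width: 0.096
340 136 [570.3 -35.6  52.5]
400 137 [568.2 -73.1  54. ]
450 138 [ 565.9 -106.8   49.1]
500 140 [ 562.8 -142.5   43.9]
560 142 [ 559.4 -185.4   40.5]
316 175 [552.9 -19.4  88.5]
```

View pics/w8.png

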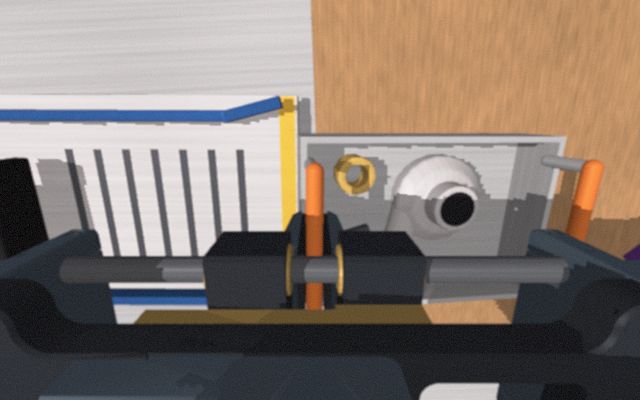

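```bash
python3 -m jog '[[0,[-0.0018,0.0007,0],[0,0,0]],[0,[0,-0.002,0],[0,0,0]],[0,[0,-0.004,0],[0,0,0]],[0,[0,-0.005,0],[0,0,0]],[0,[0,-0.005,0],[0,0,0]]]' 50
python3 -m jog '[[0,[0,-0.005,0],[0,0,0]],[0,[0,-0.005,0],[0,0,0]],[0,[0,-0.005,0],[0,0,0]],[0,[0,-0.004,0],[0,0,0]],[0,[0,0,0],[0,0,0]]]' 50
python3 -c "
from h import *
goal([512,20,70],-92.2)
s,im,d=snap('wrist'); cv2.imwrite('pics/w9.png',im)
for u,v in [(340,136),(400,137),(450,138),(500,140),(560,142),(316,175)]: print(u,v,pt('wrist',s,u,v,None,d).round(1))"
```

```text
time: 9.25
ee_pos: [510.7, -0.8, 69.7]
eef_rot: [0.707, -0.014, -0.707, -0.014]
wrist_force: [0.2, -1.2, -8.8]
width: 0.095
time: 9.75
ee_pos: [511.5, 18.3, 69.8]
eef_rot: [0.707, -0.014, -0.707, -0.014]
wrist_force: [0.2, 2.0, -6.4]
width: 0.094
pos [511.5  18.3  69.8] shift tool mm [-0.2 -1.7 -0.4] turn deg [-0.09 -0.    0.02]
340 136 [ 5.718e+02 -5.000e-01  5.580e+01]
400 137 [569.5 -38.5  54.3]
450 138 [567.2 -72.4  49.5]
500 140 [ 564.3 -107.2   46. ]
560 142 [ 560.7 -151.9   40.2]
316 175 [554.6  15.4  91.5]
```

View pics/w9.png

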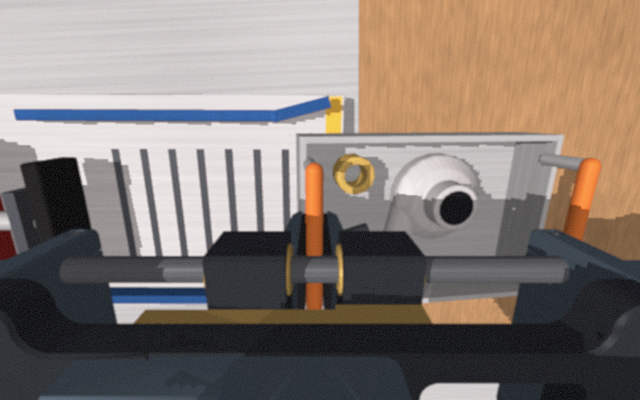

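```bash
python3 -m jog '[[0,[0.0012,-0.0005,0],[0,0,0]],[0,[0.001,-0.0004,0],[0,0,0]],[0,[0,0,0],[0,0,0]]]' 50
python3 -m jog '[[0,[0.0006,-0.0002,0],[0,0,0]],[0,[0,0,0],[0,0,0]]]' 50
```

```text
time: 10.1
ee_pos: [511.5, 18.6, 67.4]
eef_rot: [-0.707, 0.014, 0.707, 0.014]
wrist_force: [1.4, 2.6, -5.4]
width: 0.097
time: 10.3
ee_pos: [511.6, 18.8, 66.9]
eef_rot: [0.707, -0.014, -0.707, -0.014]
wrist_force: [1.1, 2.4, -5.7]
width: 0.097
```

```bash
python3 -m jog '[[0,[0.0008,-0.0003,0],[0,0,0]],[0,[0,0,0],[0,0,0]]]' 50
python3 -m jog '[[0,[0.0008,-0.0003,0],[0,0,0]],[0,[0,0,0],[0,0,0]]]' 50
python3 -m jog '[[0,[0.0006,-0.0002,0],[0,0,0]],[0,[0,0,0],[0,0,0]]]' 50
```

```text
time: 10.5
ee_pos: [511.6, 19.1, 66.2]
eef_rot: [0.707, -0.014, -0.707, -0.014]
wrist_force: [-0.8, 2.7, -4.4]
width: 0.103
time: 10.7
ee_pos: [511.7, 19.3, 65.9]
eef_rot: [-0.707, 0.014, 0.707, 0.014]
wrist_force: [-4.6, -0.7, 9.6]
width: 0.099
time: 10.9
ee_pos: [511.8, 19.7, 65.7]
eef_rot: [-0.707, 0.014, 0.707, 0.014]
wrist_force: [-7.7, 2.9, 19.2]
width: 0.096
```

```bash
python3 -m jog '[[0,[-0.0009,0.0003,0],[0,0,0]],[0,[0,0,0],[0,0,0]]]' 50
python3 -m jog '[[0.014,[0,0,0],[0,0,0]],[0.025,[0,0,0],[0,0,0]],[0.04,[0,0,0],[0,0,0]],[0.04,[-0.01,0,0],[0,0,0]],[0.05,[-0.03,0,0],[0,0,0]],[0.05,[-0.04,0,0],[0,0,0]],[0.05,[0,0.03,0],[0,0,0]],[0.05,[0,0.03,0],[0,0,0]]]' 50
python3 -c "
from h import *
s,im,d=snap('wrist'); cv2.imwrite('pics/w10.png',im);np.save('w10s.npy',s,allow_pickle=True)
goal([505,-150,150],-92.2)
for u,v in [(340,136)]: print(u,v,pt('wrist',s,u,v,None,d).round(1))
s,im,d=snap('top'); cv2.imwrite('pics/t10.png',cv2.resize(im[150:250,190:420],None,fx=3.4,fy=3.4,interpolation=cv2.INTER_CUBIC))"
```

```text
time: 11.1
ee_pos: [511.7, 19.2, 66.0]
eef_rot: [0.707, -0.014, -0.707, -0.014]
wrist_force: [-4.7, 1.5, 7.2]
width: 0.095
time: 11.9
ee_pos: [510.0, -41.1, 147.8]
eef_rot: [0.708, -0.014, -0.706, -0.014]
wrist_force: [0.3, 0.3, -0.5]
width: 0.548
pos [509.5 -44.1 147.2] shift tool mm [ -2.8 106.    0.3] turn deg [-0.08 -0.13 -0.05]
340 136 [562.8 -70.4  11.4]
```

View pics/w10.png

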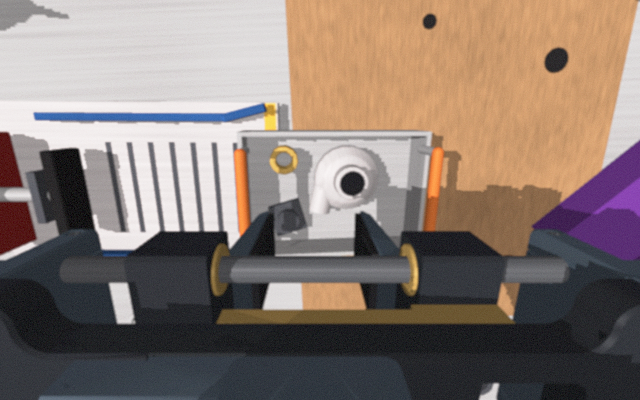

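View pics/t10.png

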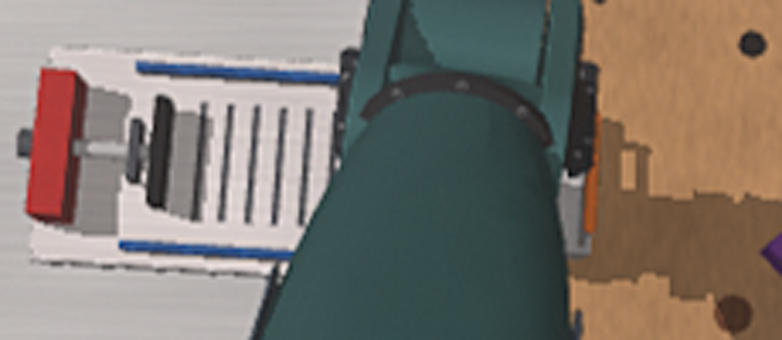

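```bash
python3 -c "
from h import *
s=np.load('w10s.npy',allow_pickle=True).item()
for u,v in [(436,150),(431,230)]: print(pt('wrist',s,u,v,68).round(1))
s=env.get_state()
for u,v in [(599,112),(590,234)]: print(pt('top',s,190+(u+.5)/3.4-.5,150+(v+.5)/3.4-.5,71).round(1))
goal([505,-148,110],-92.2)"
```

```text
[ 551.2 -147.9   68. ]
[ 477.6 -148.4   68. ]
[ 553.7 -154.1   71. ]
[ 454.7 -147.    71. ]
pos [509.4 -42.8 146.7] shift tool mm [ 36.8 105.3  -0. ] turn deg [-0.21 -0.08 -0.02]
```

```bash
python3 -m jog '[[0.05,[0,0.03,0],[0,0,0]],[0.05,[0,0.03,0],[0,0,0]],[0.05,[0,0.03,0],[0,0,0]],[0.05,[0,0.015,0],[0,0,0]],[0.05,[0.015,0,0],[0,0,0]],[0.05,[0.017,0,0],[0,0,0]],[0.05,[0,0,0],[0,0,0]]]' 50
python3 -c "
from h import *
s,im,d=snap('wrist'); cv2.imwrite('pics/w11.png',im)
s=env.get_state();goal([505,-148.5,48],-92.2)
for u,v in [(312,160),(312,220),(316,160),(316,210)]: print(pt('wrist',s,u,v,70).round(1))"
```

```text
time: 12.7
ee_pos: [503.4, -144.1, 111.2]
eef_rot: [-0.706, 0.014, 0.708, 0.015]
wrist_force: [0.3, 1.4, -1.1]
width: 0.547
pos [ 504.  -144.3  112.3] shift tool mm [64.3  4.3 -1.4] turn deg [-0.07  0.16  0.05]
[ 545.7 -144.5   70. ]
[ 498.8 -142.6   70. ]
[ 545.6 -147.5   70. ]
[ 506.9 -146.    70. ]
```

View pics/w11.png

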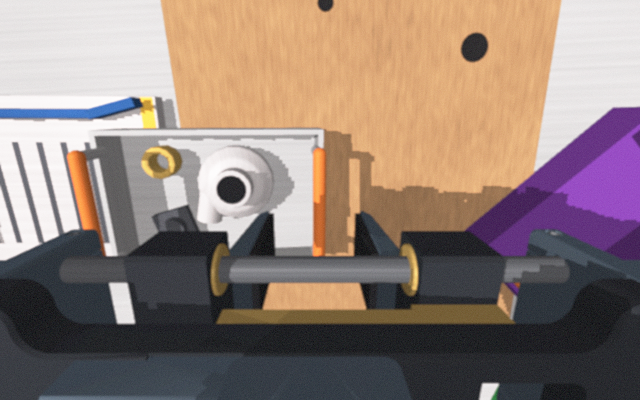

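```bash
python3 -m jog '[[0.045,[0.02,0.0045,-0.001],[0,0,0]],[0.045,[0.02,0,0],[0,0,0]],[0.045,[0.02,0,0],[0,0,0]],[0.045,[0.004,0,0],[0,0,0]],[0.03,[0,0,0],[0,0,0]],[0.02,[0,0,0],[0,0,0]],[0.014,[0,0,0],[0,0,0]],[0.012,[0,0,0],[0,0,0]]]' 40
python3 -c "
from h import *
goal([505,-148.5,48],-92.2)"
```

```text
time: 13.55
ee_pos: [506.2, -150.2, 50.4]
eef_rot: [0.707, -0.014, -0.707, -0.014]
wrist_force: [-0.6, -1.2, 0.8]
width: 0.174
pos [ 506.2 -150.2   50.4] shift tool mm [ 2.4 -1.6  1.2] turn deg [-0.1  -0.07 -0.02]
```

```bash
python3 -m jog '[[0.014,[0.0025,0,0],[0,0,0]],[0.0,[0,0,0],[0,0,0]],[0.0,[0,0,0],[0,0,0]],[0.0,[0,0,0],[0,0,0]]]' 40
python3 -c "
from h import *
goal([505,-148.5,48],-92.2)"
```

```text
time: 13.95
ee_pos: [506.0, -149.6, 47.4]
eef_rot: [0.707, -0.014, -0.707, -0.015]
wrist_force: [1.1, 8.1, 7.0]
width: 0.1
pos [ 506.  -149.6   47.4] shift tool mm [-0.6 -1.1  1. ] turn deg [-0.13 -0.02  0.04]
```

```bash
python3 -m jog '[[0.0,[-0.002,-0.0009,0],[0,0,0]],[0.0,[-0.002,-0.0009,0],[0,0,0]],[0.0,[-0.002,-0.0009,0],[0,0,0]],[0.0,[-0.002,-0.0009,0],[0,0,0]],[0.0,[0,0,0],[0,0,0]]]' 45
python3 -m jog '[[0.0,[-0.002,-0.0009,0],[0,0,0]],[0.0,[-0.002,-0.0009,0],[0,0,0]],[0.0,[-0.002,-0.0009,0],[0,0,0]],[0.0,[-0.0005,-0.0002,0],[0,0,0]],[0.0,[0,0,0],[0,0,0]]]' 45
python3 -c "
from h import *
s,im,d=snap('wrist'); cv2.imwrite('pics/w12.png',im)
for u,v in [(110,134),(150,134),(200,134),(250,134),(300,134),(316,160)]: print(pt('wrist',s,u,v,None,d).round(1))
s,im,d=snap('side'); cv2.imwrite('pics/s12.png',cv2.resize(im[140:260,260:390],None,fx=5,fy=5,interpolation=cv2.INTER_CUBIC))"
```

```text
time: 14.45
ee_pos: [505.9, -146.5, 55.4]
eef_rot: [0.707, -0.014, -0.707, -0.014]
wrist_force: [0.1, -2.5, -4.2]
width: 0.101
time: 14.95
ee_pos: [505.9, -143.5, 61.7]
eef_rot: [-0.707, 0.014, 0.707, 0.014]
wrist_force: [0.6, -2.6, -6.3]
width: 0.096
[572.4   4.3  14.5]
[ 5.707e+02 -1.720e+01  1.000e-01]
[569.1 -57.    1.4]
[567.5 -95.9   1. ]
[ 5.658e+02 -1.350e+02 -2.000e-01]
[ 552.2 -146.7   51.1]
```

View pics/w12.png

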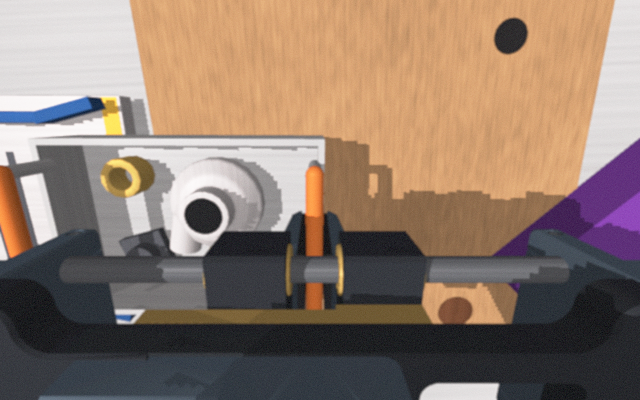

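View pics/s12.png

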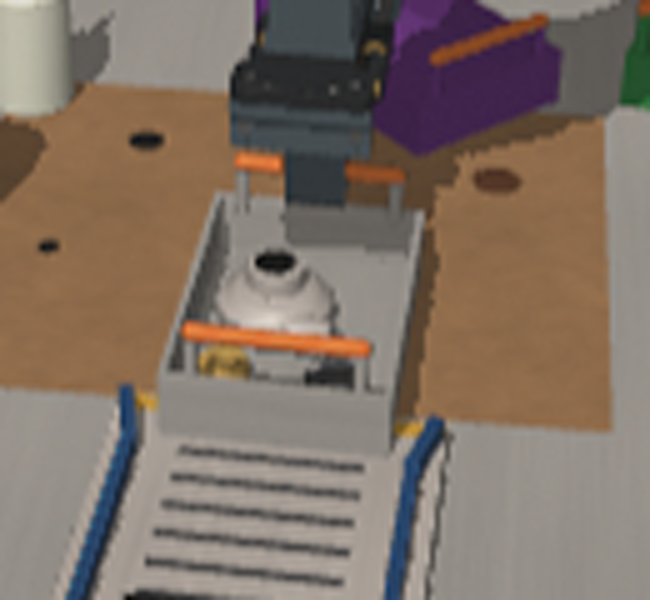

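```bash
python3 -m jog '[[0.0,[-0.001,-0.0004,0],[0,0,0]],[0.0,[0,0,0],[0,0,0]]]' 45
python3 -c "
from h import *
s,im,d=snap('wrist')
for u,v in [(60,141),(100,141),(150,140),(200,140),(250,140),(300,140)]: print(pt('wrist',s,u,v,None,d).round(1))
for u,v in [(33,138),(326,136)]: print(pt('wrist',s,u,v,54).round(1))
print(env.get_state()['ee_pos'])
s,im,d=snap('top'); cv2.imwrite('pics/t12.png',cv2.resize(im[150:250,190:420],None,fx=3.4,fy=3.4,interpolation=cv2.INTER_CUBIC))"
```

```text
time: 15.25
ee_pos: [505.9, -143.1, 62.6]
eef_rot: [-0.707, 0.014, 0.707, 0.014]
wrist_force: [-0.4, -1.2, -4.8]
width: 0.099
[570.5   9.4  54.1]
[569.6 -15.7  55.2]
[568.9 -46.   54.9]
[567.6 -76.2  54.4]
[ 566.5 -106.9   55.7]
[ 565.2 -137.1   55.1]
[573.   25.5  54. ]
[ 566.8 -153.    54. ]
[ 505.87020209 -143.08457896   62.63133561]
```

View pics/t12.png

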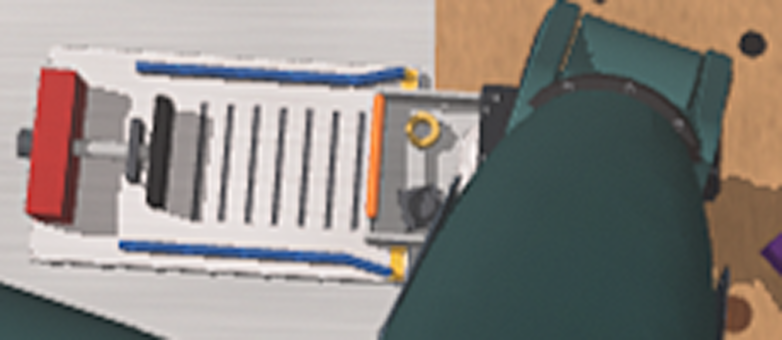

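```bash
python3 -m jog '[[0.0,[0,-0.003,0],[0,0,0]],[0.0,[0,-0.006,0],[0,0,0]],[0.0,[0,-0.007,0],[0,0,0]],[0.0,[0,-0.007,0],[0,0,0]],[0.0,[0,-0.007,0],[0,0,0]],[0.0,[0,-0.007,0],[0,0,0]],[0.0,[0,-0.007,0],[0,0,0]],[0.0,[0,-0.006,0],[0,0,0]]]' 45
python3 -c "
from h import *
s,im,d=snap('wrist')
for u,v in [(60,141),(100,141),(150,140),(200,140),(250,140),(300,140)]: print(pt('wrist',s,u,v,None,d).round(1))
s,im,d=snap('top'); cv2.imwrite('pics/t13.png',cv2.resize(im[150:250,190:420],None,fx=3.4,fy=3.4,interpolation=cv2.INTER_CUBIC))"
```

```text
time: 16.15
ee_pos: [507.9, -92.5, 62.6]
eef_rot: [-0.707, 0.014, 0.707, 0.014]
wrist_force: [-0.3, -3.2, -4.4]
width: 0.1
[572.5  60.1  54. ]
[571.6  35.3  54.5]
[571.    4.3  55.3]
[569.7 -26.   55.3]
[568.5 -56.3  55.7]
[567.2 -86.5  53.9]
```

View pics/t13.png

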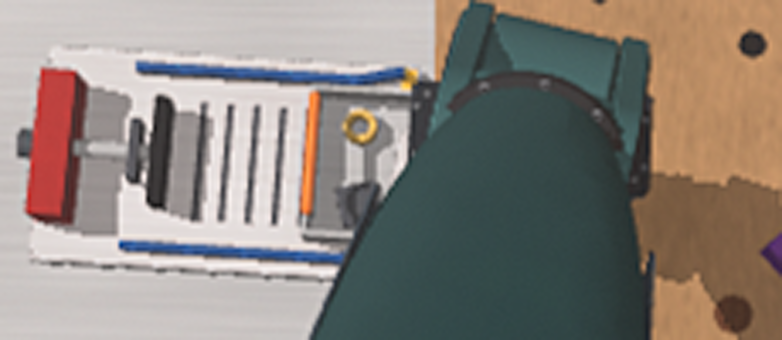

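```bash
python3 -m jog '[[0.0,[0,-0.005,0],[0,0,0]],[0.0,[0,-0.007,0],[0,0,0]],[0.0,[0,-0.007,0],[0,0,0]],[0.0,[0,-0.007,0],[0,0,0]],[0.0,[0,-0.007,0],[0,0,0]],[0.0,[0,-0.007,0],[0,0,0]],[0.0,[0,-0.007,0],[0,0,0]],[0.0,[0,-0.006,0],[0,0,0]]]' 45
python3 -m jog '[[0.0,[0,-0.006,0],[0,0,0]],[0.0,[0,-0.006,0],[0,0,0]],[0.0,[0,-0.006,0],[0,0,0]],[0.0,[0,-0.006,0],[0,0,0]],[0.0,[0,-0.006,0],[0,0,0]],[0.0,[0,-0.005,0],[0,0,0]],[0.0,[0,-0.004,0],[0,0,0]],[0.0,[0,0,0],[0,0,0]]]' 45
python3 -c "
from h import *
s,im,d=snap('wrist'); cv2.imwrite('pics/w14.png',im)
for u,v in [(60,141),(150,140),(250,140),(300,140)]: print(pt('wrist',s,u,v,None,d).round(1))
s,im,d=snap('top'); cv2.imwrite('pics/t14.png',cv2.resize(im[150:250,190:420],None,fx=3.4,fy=3.4,interpolation=cv2.INTER_CUBIC))"
```

```text
time: 17.05
ee_pos: [510.1, -39.6, 62.7]
eef_rot: [0.707, -0.014, -0.707, -0.014]
wrist_force: [0.0, -3.4, -5.2]
width: 0.1
time: 17.85
ee_pos: [511.6, -0.7, 62.5]
eef_rot: [-0.707, 0.014, 0.707, 0.014]
wrist_force: [0.7, 1.9, -7.1]
width: 0.1
[576.2 151.8  54.1]
[574.7  95.9  55.6]
[572.2  35.5  55.8]
[570.9   5.3  55. ]
```

View pics/t14.png

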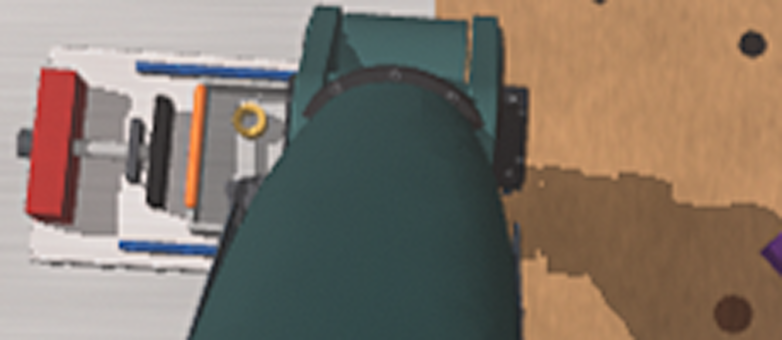

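View pics/w14.png

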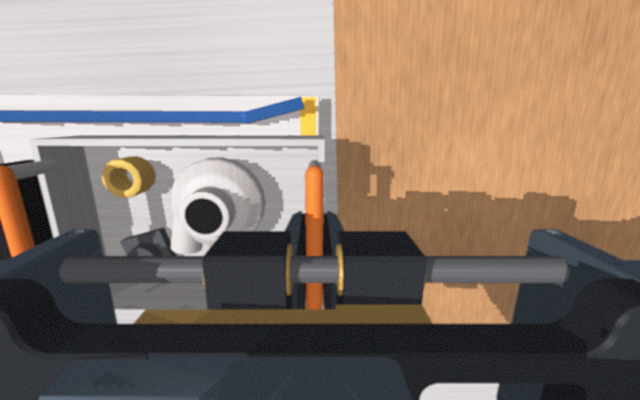

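```bash
python3 -m jog '[[0.0,[0,-0.004,0],[0,0,0]],[0.0,[0,-0.004,0],[0,0,0]],[0.0,[0,-0.002,0],[0,0,0]],[0.0,[0,0,0],[0,0,0]]]' 45
python3 -m jog '[[0.0,[0.0005,0,0],[0,0,0]],[0.0,[0,0,0],[0,0,0]]]' 45
python3 -m jog '[[0.0,[0.0005,0,0],[0,0,0]],[0.0,[0,0,0],[0,0,0]]]' 45
python3 -c "
from h import *
s,im,d=snap('wrist'); cv2.imwrite('pics/w15.png',im)
for u,v in [(60,141),(150,140),(250,140),(300,140)]: print(pt('wrist',s,u,v,None,d).round(1))
for u,v in [(300,97),(326,100)]: print(pt('wrist',s,u,v,None,d).round(1))"
```

```text
time: 18.35
ee_pos: [512.1, 9.1, 62.6]
eef_rot: [0.707, -0.014, -0.707, -0.014]
wrist_force: [0.9, 1.3, -8.1]
width: 0.096
time: 18.55
ee_pos: [512.0, 8.8, 62.0]
eef_rot: [-0.707, 0.014, 0.707, 0.014]
wrist_force: [-0.3, 1.3, -6.7]
width: 0.096
time: 18.75
ee_pos: [512.0, 8.6, 61.6]
eef_rot: [-0.707, 0.014, 0.707, 0.014]
wrist_force: [-0.7, 0.5, -5.8]
width: 0.098
[576.7 160.1  54.3]
[575.1 105.8  53.6]
[572.6  45.   53.8]
[571.4  14.6  54.7]
[598.7  15.   13.9]
[595.8  -3.5  16.1]
```

View pics/w15.png

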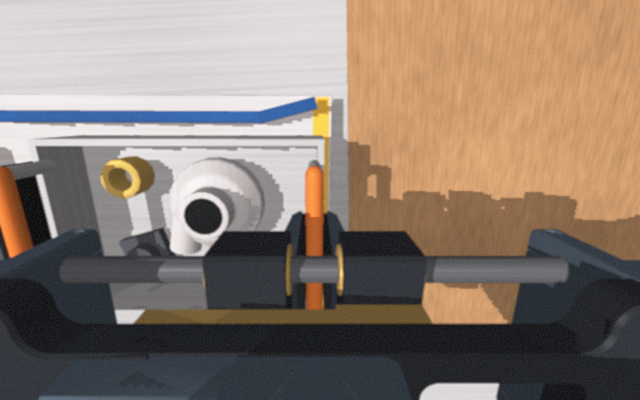

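```bash
python3 -m jog '[[0.0,[0,-0.002,0],[0,0,0]],[0.0,[0,-0.001,0],[0,0,0]],[0.0,[0.0005,0,0],[0,0,0]],[0.0,[0,0,0],[0,0,0]]]' 45
python3 -m jog '[[0.0,[0.0005,0,0],[0,0,0]],[0.0,[0,0,0],[0,0,0]]]' 45
python3 -m jog '[[0.0,[0.0003,0,0],[0,0,0]],[0.0,[0,0,0],[0,0,0]]]' 45
```

```text
time: 19.2
ee_pos: [512.4, 11.8, 61.5]
eef_rot: [0.707, -0.014, -0.707, -0.014]
wrist_force: [-3.8, -1.6, 5.2]
width: 0.101
time: 19.4
ee_pos: [512.4, 11.8, 61.5]
eef_rot: [-0.707, 0.014, 0.707, 0.014]
wrist_force: [-8.1, -1.2, 16.4]
width: 0.096
time: 19.6
ee_pos: [512.4, 11.8, 61.5]
eef_rot: [-0.707, 0.014, 0.707, 0.014]
wrist_force: [-9.9, -1.0, 23.5]
width: 0.1
```

```bash
python3 -m jog '[[0.0,[-0.0009,0,0],[0,0,0]],[0.0,[0,0,0],[0,0,0]]]' 45
python3 -m jog '[[0.0,[0,-0.001,0],[0,0,0]],[0.0,[0,-0.001,0],[0,0,0]]]' 45
python3 -m jog '[[0.0,[0,-0.001,0],[0,0,0]],[0.0,[0,-0.001,0],[0,0,0]]]' 45
python3 -m jog '[[0.0,[0,-0.001,0],[0,0,0]],[0.0,[0,-0.001,0],[0,0,0]]]' 45
python3 -c "
from h import *
s,im,d=snap('top'); cv2.imwrite('pics/t16.png',cv2.resize(im[170:230,190:300],None,fx=7,fy=7,interpolation=cv2.INTER_CUBIC))"
```

```text
time: 19.8
ee_pos: [512.4, 11.8, 61.5]
eef_rot: [0.707, -0.014, -0.707, -0.014]
wrist_force: [-2.7, -0.8, 5.2]
width: 0.098
time: 20.0
ee_pos: [512.8, 13.3, 61.5]
eef_rot: [0.707, -0.014, -0.707, -0.014]
wrist_force: [-1.6, -8.7, 3.6]
width: 0.096
time: 20.2
ee_pos: [513.0, 15.2, 61.6]
eef_rot: [0.707, -0.014, -0.707, -0.014]
wrist_force: [-0.9, -8.7, 3.0]
width: 0.097
time: 20.4
ee_pos: [513.1, 17.3, 61.5]
eef_rot: [0.707, -0.014, -0.707, -0.014]
wrist_force: [-0.6, -7.7, 3.5]
width: 0.097
```

View pics/t16.png

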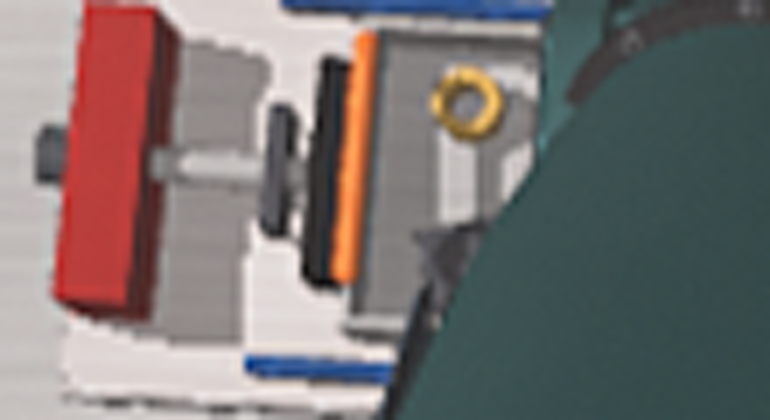

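```bash
python3 -m jog '[[0.0,[0,-0.001,0],[0,0,0]],[0.0,[0,-0.001,0],[0,0,0]]]' 45
python3 -m jog '[[0.0,[0,-0.001,0],[0,0,0]]]' 45
python3 -m jog '[[0.0,[0,-0.001,0],[0,0,0]]]' 45
python3 -m jog '[[0.0,[0,-0.001,0],[0,0,0]]]' 45
```

```text
time: 20.65
ee_pos: [513.2, 19.3, 61.5]
eef_rot: [0.707, -0.014, -0.707, -0.014]
wrist_force: [-0.6, -8.1, 2.7]
width: 0.099
time: 20.75
ee_pos: [513.3, 20.3, 61.6]
eef_rot: [0.707, -0.014, -0.707, -0.014]
wrist_force: [-0.2, -9.6, 3.6]
width: 0.097
time: 20.85
ee_pos: [513.3, 21.3, 61.6]
eef_rot: [0.707, -0.014, -0.707, -0.014]
wrist_force: [0.3, -8.4, 3.7]
width: 0.099
time: 20.95
ee_pos: [513.3, 22.2, 61.5]
eef_rot: [0.707, -0.014, -0.707, -0.014]
wrist_force: [-0.3, -10.9, 3.2]
width: 0.097
```

```bash
python3 -m jog '[[0.0,[0,-0.001,0],[0,0,0]]]' 45
python3 -m jog '[[0.0,[0,-0.001,0],[0,0,0]]]' 45
python3 -c "
from h import *
s,im,d=snap('top'); cv2.imwrite('pics/t17.png',cv2.resize(im[170:230,190:300],None,fx=7,fy=7,interpolation=cv2.INTER_CUBIC))"
```

```text
time: 21.05
ee_pos: [513.3, 23.1, 61.6]
eef_rot: [0.707, -0.014, -0.707, -0.014]
wrist_force: [-1.7, -13.4, 3.6]
width: 0.096
time: 21.15
ee_pos: [513.3, 24.0, 61.6]
eef_rot: [0.707, -0.014, -0.707, -0.014]
wrist_force: [-1.2, -15.0, 5.2]
width: 0.093
```

View pics/t17.png

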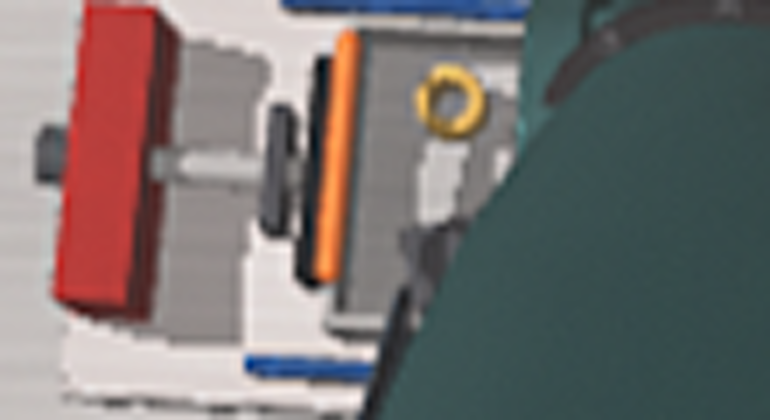

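```bash
python3 -m jog '[[0.0,[0,-0.0004,0],[0,0,0]],[0.0,[0,0,0],[0,0,0]]]' 45
python3 -m jog '[[0.0,[-0.0002,0.0003,0],[0,0,0]],[0.0,[0,0,0],[0,0,0]]]' 45
```

```text
time: 21.4
ee_pos: [513.3, 24.3, 61.5]
eef_rot: [0.707, -0.014, -0.707, -0.014]
wrist_force: [-1.3, -13.2, 4.9]
width: 0.094
time: 21.6
ee_pos: [513.1, 24.3, 61.6]
eef_rot: [0.707, -0.014, -0.707, -0.014]
wrist_force: [0.3, -9.4, 1.1]
width: 0.098
```

```bash
python3 -m jog '[[0.0,[0,0.0003,0],[0,0,0]],[0.0,[0,0,0],[0,0,0]]]' 45
python3 -m jog '[[0.0,[0,0.0003,0],[0,0,0]],[0.0,[0,0,0],[0,0,0]]]' 45
```

```text
time: 21.8
ee_pos: [513.2, 24.3, 61.6]
eef_rot: [0.707, -0.014, -0.707, -0.014]
wrist_force: [0.2, -6.4, 0.5]
width: 0.098
time: 22.0
ee_pos: [513.1, 24.2, 61.6]
eef_rot: [0.707, -0.014, -0.707, -0.014]
wrist_force: [2.2, -2.7, 0.4]
width: 0.101
```

Tray holds at y≈24.2 with the arm nearly unloaded; pad compressed ~3 mm. Release.

```bash
python3 -m jog '[[0.012,[0,0,0],[0,0,0]],[0.016,[0,0,0],[0,0,0]],[0.025,[0,0,0],[0,0,0]],[0.04,[0,0,0],[0,0,0]],[0.05,[0,0,0],[0,0,0]],[0.05,[-0.01,0,0],[0,0,0]],[0.05,[-0.03,0,0],[0,0,0]],[0.05,[-0.04,0,0],[0,0,0]]]' 45
python3 -c "
from h import *
s,im,d=snap('wrist'); cv2.imwrite('pics/w18.png',im)
s,im,d=snap('side'); cv2.imwrite('pics/s18.png',cv2.resize(im[140:330,240:390],None,fx=3.1,fy=3.1,interpolation=cv2.INTER_CUBIC))"
```

```text
time: 22.8
ee_pos: [511.5, 24.2, 141.7]
eef_rot: [-0.706, 0.014, 0.708, 0.014]
wrist_force: [0.2, 0.2, 0.4]
width: 0.544
```

View pics/w18.png

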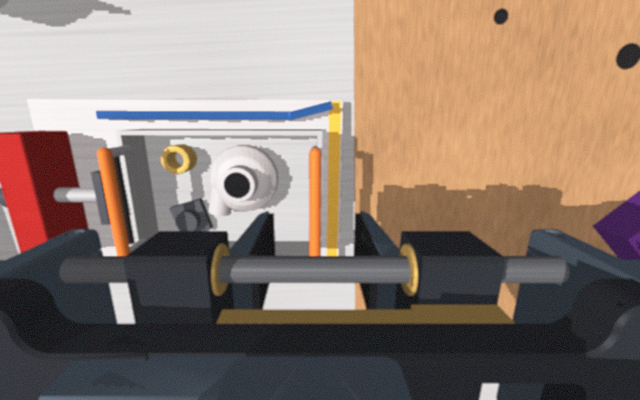

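View pics/s18.png

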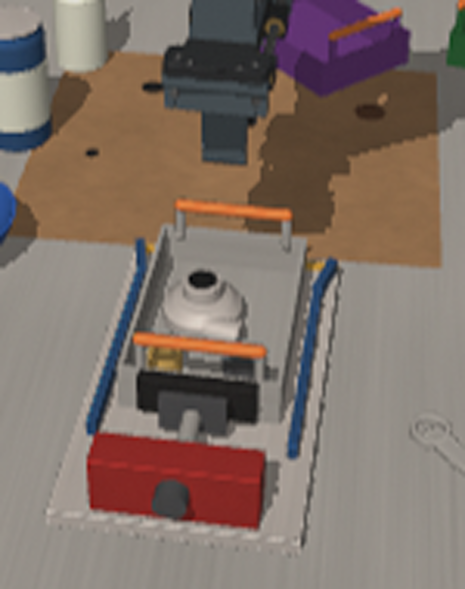

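```bash
python3 -m jog '[[0.05,[-0.04,0,0],[0,0,0]],[0.05,[0,0.04,0],[0,0,0]],[0.05,[0,0.04,0],[0,0,0]],[0.05,[0,0.04,0],[0,0,0]],[0.05,[0,0.04,0],[0,0,0]],[0.05,[0,0.04,0],[0,0,0]],[0.05,[0,0.04,0],[0,0,0]],[0.05,[0,0,0],[0,0,0]]]'
python3 -c "
from h import *
s,im,d=snap('top'); cv2.imwrite('pics/t19.png',cv2.resize(im[150:250,190:325],None,fx=5.5,fy=5.5,interpolation=cv2.INTER_CUBIC)); np.save('t19.npy',d)"
```

```text
time: 23.7
ee_pos: [502.9, -219.2, 181.7]
eef_rot: [0.707, -0.016, -0.707, -0.015]
wrist_force: [0.2, -0.0, 0.7]
width: 0.548
```

View pics/t19.png

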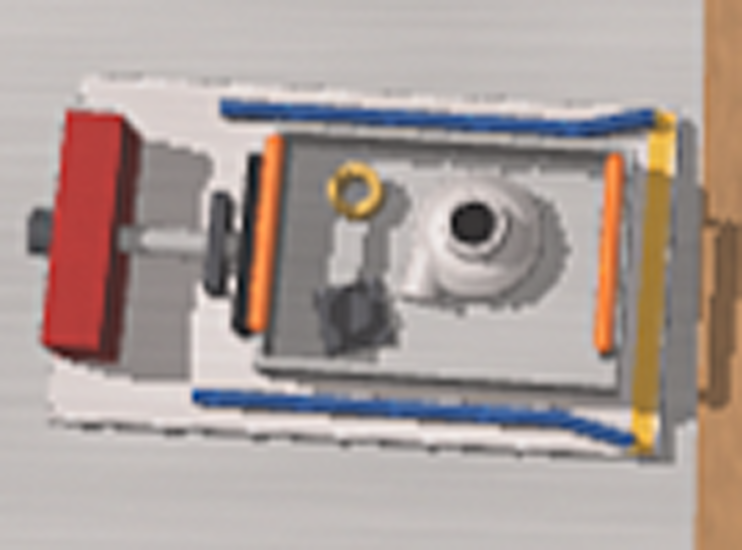

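```bash
python3 -c "
from h import *
s=env.get_state()
for u,v,z in [(616,155,85),(604,350,85),(275,137,85),(258,330,85)]: print(pt('top',s,190+(u+.5)/5.5-.5,150+(v+.5)/5.5-.5,z).round(1))
a=cv2.imread('pics/c2.png');b=cv2.imread('pics/t19.png')
g=lambda i:[ (i[y,150:300].max(axis=1)<70) for y in (200,240,280,320)]
for i in(a,b): print([150+np.where(r)[0].min() if r.any() else None for r in g(i)])
"; python3 -m jog '[[0.05,[0,0,0],[0,0,0]],[0.05,[0,0,0],[0,0,0]],[0.05,[0,0,0],[0,0,0]]]'
python3 -c "
from h import *
s,im,d=snap('wrist'); cv2.imwrite('pics/w20.png',im)
s,im,d=snap('side'); cv2.imwrite('pics/s20.png',im)"
```

```text
[560.5  20.7  85. ]
[463.5  24.2  85. ]
[566.4 188.4  85. ]
[470.2 192.   85. ]
[np.int64(224), np.int64(242), np.int64(218), np.int64(238)]
[np.int64(225), np.int64(241), np.int64(219), np.int64(234)]
time: 24.05
ee_pos: [503.1, -214.6, 181.4]
eef_rot: [-0.707, 0.014, 0.707, 0.014]
wrist_force: [0.7, -0.1, 0.0]
width: 0.55
```

View pics/s20.png

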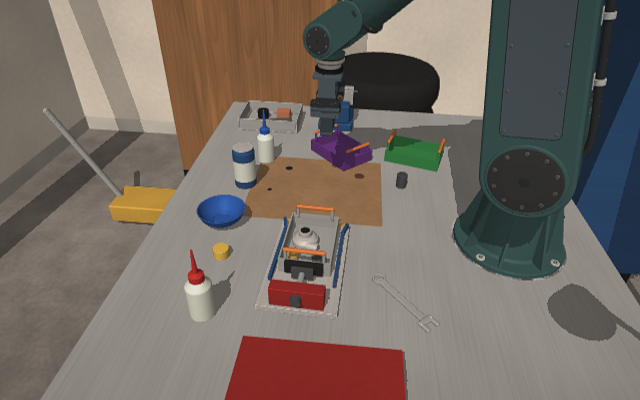

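```bash
python3 -c "
import cv2,numpy as np
a=cv2.imread('pics/w18.png')
cv2.imwrite('pics/w18c.png',cv2.resize(a[90:270,290:370],None,fx=3.3,fy=3.3,interpolation=cv2.INTER_CUBIC))
# orange centroid per row: wrist pics gripped (w14,w15) and released (w18)
for n in('w14','w15','w18'):
    i=cv2.imread(f'pics/{n}.png').astype(int); m=(i[...,2]>180)&(i[...,1]<140)&(i[...,0]<90)
    for r in (170,190,205):
        c=np.where(m[r,290:345])[0]+290; print(n,r,c.mean() if len(c) else None,len(c))
A=cv2.imread('pics/top0.png',0).astype(float);B=cv2.resize(cv2.imread('pics/t19.png',0),(135,100),interpolation=cv2.INTER_AREA).astype(float)
C=cv2.resize(cv2.imread('pics/c2.png',0),(135,100),interpolation=cv2.INTER_AREA).astype(float)
for r in range(28,62,3): print(r,C[r,34:52].astype(int),B[r,34:52].astype(int))
"
```

```text
w14 170 314.5 8
w14 190 318.0 5
w14 205 318.0 5
w15 170 315.0 8
w15 190 318.7142857142857 7
w15 205 318.0 5
w18 170 317.5 4
w18 190 320.8 5
w18 205 320.75 4
28 [121 122 120 134 175 198 196 195 196 197 196 159  78  63  95 133 177 200] [134 134 132 148 193 217 215 214 215 220 196  95  59  95 159 173 131  89]
31 [125 124 122 119 145 194 195 193 194 198 187 122  45  46  48  39  52 132] [137 137 134 131 160 213 214 211 214 215 170  46  42 103 166 166 119  81]
34 [122 120 134 170 179 155 152 167 198 203 176  70  41  49  49  39  49  92] [135 132 147 186 197 171 167 184 221 209 133  45  47 112 169 150 106  79]
37 [124 122 154 187 118  80  72  44  91 182 183  50  41  50  47  37  63 113] [137 135 169 205 129  88  79  50 105 162  81  43  70 139 176 139  91  85]
40 [120 119 153 180  95  81  72  41 120 188  93  44  48  50  45  38  80 130] [132 132 168 198 105  88  79  45 135 201  57  40  93 162 172 126  84  91]
43 [172 173 171 144  80  76  78  97 110  95  52  48  51  49  40  40  83 132] [188 190 188 158  89  84  86 109 117  88  49  48 105 166 159 114  79 100]
46 [115 119 119 104  82  76  68  84 1
[... 168 characters left out ...]
1  45  36  69 122 131] [140 142 134 106  92  83  54  77 111  62  45  80 150 176 133  87  85 117]
52 [126 160 186  90  59  52  42 130 196  92  43  48  50  43  40  84 134 133] [139 175 205  99  65  58  47 131 186  54  41 105 171 168 120  80  92 125]
55 [120 149 200 203 202 204 205 197 147  57  43  50  48  39  50  96 132 130] [132 163 219 222 221 224 229 206 107  45  48 110 167 152 107  77 101 126]
58 [154 206 205 201 200 200 202 209 178  44  39  50  48  37  63 113 133 130] [169 224 223 219 218 220 227 199  75  41  63 125 168 141  94  84 114 128]
61 [151 201 200 197 197 197 198 199 202 194 148 109 108  94  82 125 127 125] [166 220 219 215 214 215 217 221 213 163 115 131 169 154  83  93 123 127]
```

```bash
python3 -c "
from h import *
ims=[snap('top')[1] for _ in range(6)]
B=np.mean(ims,axis=0)[150:250,190:325]
cv2.imwrite('pics/t21.png',np.clip(B,0,255).astype('uint8'))
C=cv2.imread('pics/top0.png')[150:250,190:325]
g=lambda i:cv2.cvtColor(np.clip(i,0,255).astype('uint8'),cv2.COLOR_BGR2GRAY).astype(float)
C=g(C);B=g(B)
def edge(I,r):
    p=I[r]; out=p[40:44].max() if r>50 else p[42:45].max(); dk=p[43:48].min()
    h=(p[38:46].max()+dk)/2
    # last falling crossing
    for k in range(40,48):
        if p[k]>=h>p[k+1]: e=k+(p[k]-h)/(p[k]-p[k+1])
    return e
for r in [29,30,31,32,33,34,52,53,54,55,56,57,58]:
    try: print(r,round(edge(C,r),2),round(edge(B,r),2),round(edge(C,r)-edge(B,r),2))
    except Exception as x: print(r,x)
"

```

```text
29 45.16 44.46 0.7
30 45.22 44.44 0.78
31 45.02 44.34 0.68
32 44.73 44.18 0.55
33 44.58 44.19 0.39
34 44.48 44.01 0.48
52 42.65 42.5 0.15
53 42.63 42.5 0.13
54 42.25 41.84 0.41
55 42.26 47.31 -5.05
56 42.5 47.36 -4.86
57 42.47 47.25 -4.78
58 42.43 47.14 -4.72
```

```bash
python3 -c "
import cv2,numpy as np
a=cv2.resize(cv2.imread('pics/t17.png'),(110,60),interpolation=cv2.INTER_AREA).astype(float)
b=cv2.imread('pics/t21.png')[20:80,:110].astype(float)
b1=cv2.resize(cv2.resize(b.astype('uint8'),None,fx=7,fy=7,interpolation=cv2.INTER_CUBIC),(110,60),interpolation=cv2.INTER_AREA).astype(float)
c=cv2.resize(cv2.imread('pics/t19.png'),(135,100),interpolation=cv2.INTER_AREA)[20:80,:110].astype(float)
for n,(lo,hi) in {'bar+pad':(41,54)}.items():
  for r in range(10,38,3):
    w=lambda i:(np.clip(i[r,lo:hi,2]-i[r,lo:hi,0]-30,0,None)); x=np.arange(lo,hi)
    print(r,[round((w(i)*x).sum()/w(i).sum(),2) for i in(a,c,b1)], a[r,41:47,1].astype(int), b1[r,41:47,1].astype(int))
"

```

```text
10 [np.float64(48.59), np.float64(48.8), np.float64(48.76)] [211 214 204 140  39  40] [206 208 217 184  45  40]
13 [np.float64(48.44), np.float64(48.55), np.float64(48.52)] [219 223 200 105  40  48] [214 216 206 145  44  44]
16 [np.float64(48.15), np.float64(48.37), np.float64(48.33)] [ 68 144 185  77  42  62] [ 68 141 185  96  43  55]
19 [np.float64(47.8), np.float64(48.02), np.float64(47.99)] [ 48 127 182  50  40  80] [ 48 123 178  60  42  70]
22 [np.float64(47.54), np.float64(47.67), np.float64(47.62)] [ 79 105 111  46  45  90] [ 79 100 103  48  46  88]
25 [np.float64(47.38), np.float64(47.5), np.float64(47.47)] [114 118  71  47  54 109] [112 117  74  48  50  98]
28 [np.float64(47.03), np.float64(47.21), np.float64(47.17)] [ 77 109  60  46  70 130] [ 76 107  67  48  65 122]
31 [np.float64(46.67), np.float64(46.87), np.float64(46.82)] [112 160  48  41  89 150] [143 204  54  42  84 143]
34 [np.float64(46.49), np.float64(46.59), np.float64(46.56)] [153  77  41  48  95 146] [156 100  45  46  90 144]
37 [np.float64(46.34), np.float64(46.42), np.float64(46.4)] [197  71  39  58 117 160] [198  93  43  54 110 155]
```

```bash
python3 -c "
from h import *
print(env.get_state()['time']); print(env.finish_job())"
```

```text
24.45
the job is handed in; nothing more can be done
None
```

The tray now lies flat and wholly on the deck, between the blue rails and against the rubber pad. All three parts are still inside, and I handed the job in at 24.5 s with the gripper well clear.

**How it went:**
1. I gripped the leading bar and slid the tray to the sill.
2. I lifted the leading edge about 20 mm with the trailing end on the bench, moved it about 34 mm past the sill and set it down.
3. I regripped the trailing bar, raised the trailing end level with the deck and pushed the tray on along the centre line. I lowered it flat just inside the sill and crept it into the pad.

**What the last checks showed:**
- **Position:** just before the final creep the tray's rim was level. The final pictures show the trailing end just inside the sill stripe, clear of both rails.
- **Bystanders:** the final side view shows them standing where they were.
- **Press at the peak:** sliding friction was about 8 N. The push force rose from there at about 2.5 N/mm, which matches the pad's spring, for a peak press of about 7 N.

**What did not go cleanly:**
- **Contact at the sill:** I noticed the contact late. The pull tipped the trailing end up by about 5–7 mm (about 2°) until I backed off and it settled flat against the sill.
- **Final press:** after release the tray sprang back about 0.5 mm. The final press is therefore about 5–6 N, near the low end of the range. The cameras disagreed: comparing the pad's edge with the first picture gave only about 1.5 mm of compression (about 4 N). I trusted the force readings and the bar's position more.

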